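# Fit a twist-lock filter cartridge in the varnishing bench's air cleaner

## Task

Fit the fresh filter cartridge in the bench air cleaner: press and let go the ribbed pad on the lid so it springs open, set the cartridge upright in the round seat with its two lugs in the notches, push it down against the spring, turn it clockwise to the stop and let it spring up locked. Then swing the lid shut and press it until its latch holds. Keep the cartridge upright and leave the paint bottles, brush pot and gilt tray undisturbed.

Things in the scene. Friction and masses are not known exactly. Their poses are not given: they have to be found in the camera images.
- cartridge_mid (a point): Filter cartridge, loose, standing on the table: round, 112 mm tall, about 0.3 kg; white pleated wall, 80 mm diameter, under a black cap of 88 mm diameter (58 to 80 mm above the underside). This point: on the axis, half-way up (56 mm). x along the grip bar and lugs, z up; a half turn about z changes nothing.
- cartridge_bar (a point): Black grip bar on the cartridge's cap: 70 mm long (along x), 16 mm wide, 80 to 112 mm above the underside; pinch it across its width from above. This point: on the axis, 102 mm above the underside.
- cartridge_lug (a point): One of two equal lugs on the cap's side, in line with the bar's ends: 18 mm wide, reaching 54 mm from the axis, 62 to 69 mm above the underside. This point: middle of the lug on the x side, 47 mm from the axis.
- cleaner: Bench air cleaner, fixed: white box 250 deep (x), 280 wide (y), shell top 155 mm above the table. Under its lid is an open bay, 155 x 150 mm, with the seat at its bottom. Origin: on the seat's axis at table height; x from its front (robot side) to its rear, z up.
- seat (a point): Black bayonet ring in the bay, level, 95 mm above the table, opening 92 mm across with two opposite notches 24 mm wide. This point: centre, at the ring's upper face; x along the line through the notches (30 degrees counter-clockwise from the cleaner's x, seen from above), z up. Lugs must meet the notches within 2 mm and 3 degrees.
- seat_lock (a point): Same point as the seat; its x is the line of bar and lugs when locked, 60 degrees clockwise from the seat's x seen from above (a stop lies 2 degrees farther). When locked the cartridge's underside is 72 mm below this point. Turned too little, it does not spring up into the pockets under the lip.
- gasket (a joint): How far (m) the sprung gasket ring under the seat is pushed down, 0 to 0.016. Free, it holds the cartridge's underside 63 mm below the seat's point, lugs just entering the notches. Push to 0.012 or more (0.014 is good; 6 to 9 N) to bring the lugs under the lip, turn while held down, let go: it rises to 0.009, locked.
- lid (a joint): Lid angle, rad: 0 shut, 1.66 wide open (5 degrees past upright), -0.036 pressed to the stop. A soft spring swings it wide open in about 3 s unless latched; shutting takes about 1 N. Push-push latch: press the pad down to the stop (6 mm past shut, 3 to 6 N) and let go: a shut lid is freed, a lid brought down from open is latched.
- lid_pad (a point): Centre of the ribbed press pad (25 x 50 mm) on the lid's outer face at its front edge, 178 mm from the hinge line; moves with the lid. x from front edge to hinge, z out of the outer face. The lid: grey panel, 195 mm from hinge line to front edge, 170 wide, 14 thick; its outer face 8 mm above hinge line and shell when shut.
- lid_hinge (a point): Middle of the lid's hinge line (inside the lid, 6 mm from its inner and 8 mm from its outer face), fixed, at the rear of the bay, 98 mm behind the seat's axis, 155 mm above the table; x from the cleaner's front to its rear, y along the hinge line, z up.
- bottle_a: Bystander: white paint bottle, 48 mm diameter, 135 mm tall, loose; origin at the centre of its underside, z up.
- bottle_b: Bystander: beige paint bottle of the same size, loose; origin at the centre of its underside, z up.
- brush_pot: Bystander: white ceramic pot, 72 mm diameter, 100 mm tall, with paint brushes standing up to 220 mm high, loose; origin at the centre of its underside, z up.
- gilt_tray: Bystander: white tray with a gilt rim, 274 x 194 mm, 20 mm high, lying loose on the table; origin at the centre of its underside, z up.
Mind the look-alikes: they are no part of the job. Leave any pink or red look-alike of the part that bears cartridge_mid alone.

How it is judged:
On the way, in this order (a step that is already met when the one before it is completed fails the run):
1. the lid has been freed and has sprung open (value of joint lid above 1.3 rad), for 0.1 s.
2. the cartridge is upright in the seat, lugs through the notches, pushed down until they are below the ring's lip (horizontal distance between cartridge_mid and seat below 0.004 m and angle between cartridge_mid's own z axis and vertical below 0.06 rad and z of cartridge_mid in the frame of seat below -0.018 m), for 0.05 s.
3. the cartridge has been turned clockwise and has sprung up into its lock, and the hand is off it (horizontal distance between cartridge_mid and seat below 0.004 m and angle between cartridge_mid's own z axis and vertical below 0.06 rad and z of cartridge_mid in the frame of seat between -0.0185 and -0.0135 m and angle between the x axis of cartridge_mid and the x axis of seat_lock, either way round below 0.1 rad and contact force between cartridge and the fingers below 0.1 N), for 0.2 s.
At the end, for the whole second after the job is handed in: The lid is shut and held by its latch alone (within 0.015 rad of shut, at rest). Under it the cartridge is locked in the seat: upright, on the seat's axis to 4 mm, its bar along the locked line to 0.1 rad, sprung up into the pockets (its middle 13.5 to 18.5 mm below the ring's upper face) (value of joint lid between -0.015 and 0.015 rad and velocity of joint lid below 0.05 rad/s and horizontal distance between cartridge_mid and seat below 0.004 m and angle between cartridge_mid's own z axis and vertical below 0.06 rad and z of cartridge_mid in the frame of seat between -0.0185 and -0.0135 m and angle between the x axis of cartridge_mid and the x axis of seat_lock, either way round below 0.1 rad); the robot touches nothing.
It fails at once if the white paint bottle is shoved more than 30 mm or tipped over (distance of bottle_a from where it was at the start of the episode above 0.03 m or angle between bottle_a's own z axis and vertical above 0.5 rad).
It fails at once if the beige paint bottle is shoved more than 30 mm or tipped over (distance of bottle_b from where it was at the start of the episode above 0.03 m or angle between bottle_b's own z axis and vertical above 0.5 rad).
It fails at once if the brush pot is shoved more than 30 mm or tipped over (distance of brush_pot from where it was at the start of the episode above 0.03 m or angle between brush_pot's own z axis and vertical above 0.5 rad).
It fails at once if the gilt tray is shoved more than 30 mm or tipped over (distance of gilt_tray from where it was at the start of the episode above 0.03 m or angle between gilt_tray's own z axis and vertical above 0.5 rad).
It fails at once if the cartridge is tipped over or carried far from upright (angle between cartridge_mid's own z axis and vertical above 0.7 rad).
It also fails if it takes over 72 s, if anything falls off the work surface, if the arm or the gripper's body presses on something with over 40 N, if the wrist force passes 120 N, or if a joint passes its speed limit or range.

## Robot

A 7-joint arm with a two-finger parallel gripper is mounted at the origin on the work surface. World frame = base frame: x ahead of the robot, y to its left, z up, the work surface at z = 0. Lengths are in m, angles in rad, forces in N, time in s.
With the tool pointing down it reaches from about 0.35 to 0.9 m from the base axis. Payload 8.1 kg.
Tool frame: the origin (TCP) lies on the centre line of the jaws, within the pads' length; the fingertips stand 25 mm ahead of it and the grasp point (between the pads) lies 6 mm ahead of it (env.finger_overhang is the z of the fingertips in the tool frame, in m); z points along the fingers, y is the line along which they close (so a half turn about z gives the same grasp; the last joint's range is limited). The gripper opens to 85 mm and grips with 20 to 120 N. Pads are 22 mm wide; open, the fingers measure 114 mm over their backs; the gripper's body (76 mm by 85 mm) begins 54 mm behind the grasp point. The pads swing forward as they close: fully open they stand 13 mm farther back than shut.
Start: joints at [1.206, 0.434, 0.025, 1.573, -0.012, 1.134, -0.075], TCP at [0.162, -0.604, 0.228] pointing down, gripper open.
Joint ranges: [-2.62, 2.62], [-0.44, 2.09], [-1.27, 1.32], [0.08, 2.57], [-1.32, 4.46], [0.12, 2], [-2.74, 2.74]. Speed limits (rad/s): [2.22, 2.22, 3.01, 3.01, 3.14, 3.14, 3.14].

## Interface

Orientations are given as a unit quaternion [w, x, y, z].
In Python, from rig import env gives the robot as it stands.
- The arm moves only by the tool servo_tool, never from a script. Its argument "commands" is a list of rows, each an object with "delta_pos": the shift along the tool's x, y, z in mm, a list of three; "angular": the turn, a rotation vector about the tool's x, y, z in rad, a list of three. In form: [{"delta_pos": [dx, dy, dz], "angular": [rx, ry, rz]}, ...]. A call has exactly 10 rows; each row shifts and turns the commanded pose from where the row before left it, along the tool's axes as they then stand; what a row does not reach is not made up. A row lasts 1/8 s, in which the tool goes at most 62.5 mm and 10.7 degrees, less where a joint would pass 70% of its speed; a pose out of reach is approached as far as the arm can. A call is refused whole if a number of a shift passes 62.5 or a number of a turn 0.188, either way. A call with a gripper value outside its range is refused whole. "gripper" is the opening, from -1 (shut) to 1 (fully open), set as the call begins (left out, the last holds). The fingers move at their own pace and stop on an object; "squeeze" is the grip in N (left out, the last holds). Time passes only in rows, so rows that do not move let the fingers close, or fill a call up. It gives the time, the measured TCP pose, the force, the opening and the grip force at its end, in the units of the state.
- env.state(): the state, without advancing time (a new reading comes with each control period).
- env.get_image(name): name is "side" or "top" or "wrist"; returns a dict with "frame" (384x512x3 uint8, blue, green, red), "mtx" (3x3 intrinsics, pixels), "rvec" (rotation vector, rad) and "tvec" (3), from world to camera coordinates, as OpenCV has them; the wrist camera has in their place "tool_from_camera" (4x4, takes a point from camera to tool coordinates, whose origin is the TCP and whose axes are the flange's). Camera axes: x right, y down, z forward; pixel columns grow to the right and rows downward; lengths in m; the calibration is good to about 2 mm. The wrist camera is an equidistant fisheye: a pixel r from the principal point sees the ray r / f radians off the axis. A picture is of the moment at which its call begins: read the wrist's pose just before it. There is no depth.
- env.job_done(): hands the job in; it is judged then, once.
The state is a dict: "time": time; "joint_pos": joint angles; "joint_vel": joint speeds; "effort": joint torques, N m; "tcp_pos": TCP position; "tool_rot": TCP orientation; "force": force on the tool from outside, world axes, zero at the start; "wrist_torque": the same for the moment, N m; "finger_gap": finger opening in m; "grasp_force": force on a finger pad.
Only numpy, scipy, OpenCV 4.12 (cv2) and the standard library are available. Lean on these libraries where they do the work, as an engineer would, in place of code of your own. Each camera call takes 0.05 s, during which the arm holds its last target. There are 200 camera calls.

## Working session

There is one attempt and no reset: what is moved stays moved. The work goes in short steps, Python scripts to look and compute and a tool call to move; the robot and the scene stay as the last step left them, time stands still between calls to the robot, and variables do not carry over. Pictures are saved under pics/ and viewed, at most 10 in all, crops included, and the job is handed in when it is done.

Besides the shell and the picture viewer there is one more tool, called after "Call:" by a JSON object that holds its "fn" and its "kwargs". servo_tool: Moves the arm, as the interface text tells. Its arguments: {"type":"object","properties":{"commands":{"type":"array","items":{"type":"object","properties":{"delta_pos":{"type":"array","items":{"type":"number"}},"angular":{"type":"array","items":{"type":"number"}}}}},"gripper":{"type":"number"},"squeeze":{"type":"number"}},"required":["commands"]}

```bash
ls; mkdir -p pics
python3 - <<'E'
from rig import env
import cv2,numpy as np
s=env.state();print(s['time'],s['tcp_pos'],s['tool_rot'],s['finger_gap'],env.finger_overhang)
import pickle
d={}
for n in("side","top"):
    i=env.get_image(n);d[n]=i;cv2.imwrite(f'pics/{n}0.png',i['frame'])
    R=cv2.Rodrigues(i['rvec'])[0];print(n,(-R.T@np.array(i['tvec']).reshape(3)).round(3))
pickle.dump(d,open('d0.pkl','wb'))
E
```

```text
pics
0.0 [ 0.16157125 -0.603201    0.22679669] [-7.95654293e-04  9.91450801e-01  1.30478523e-01 -1.74678651e-04] 0.08531013657644974 0.025
side [ 0.461 -1.145  1.29 ]
top [0.337 0.016 1.554]
```

View pics/top0.png

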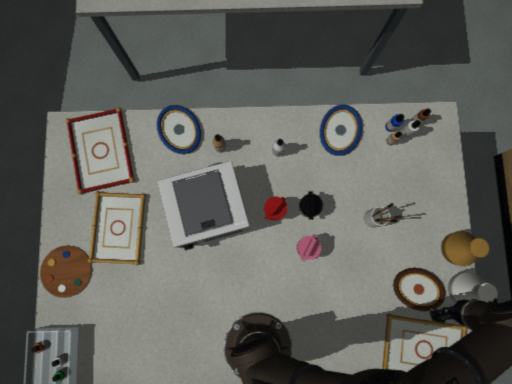

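View pics/side0.png

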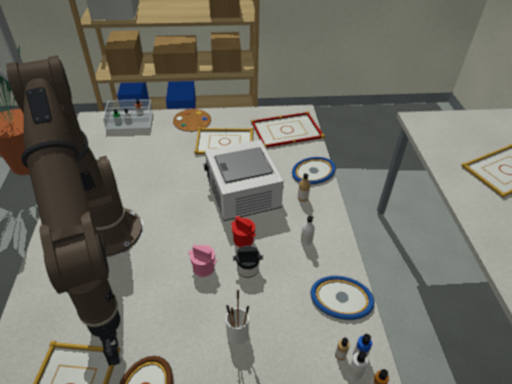

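Three cartridge look-alikes in the top view: red at (276,208), pink at (309,247) and black-capped white at (311,205). The last one fits (black cap, white wall). The cleaner is around (203,205), with its pad at about (208,224). I'll confirm both in an enlarged crop.

Run:
```python
import cv2,pickle,numpy as np
d=pickle.load(open('d0.pkl','rb'))
f=d['top']['frame']
c=cv2.resize(f[150:260,150:340],None,fx=4.2,fy=4.2,interpolation=cv2.INTER_CUBIC)
cv2.imwrite('pics/crop.png',c);print(c.shape)
```

```text
(462, 798, 3)
```

View pics/crop.png

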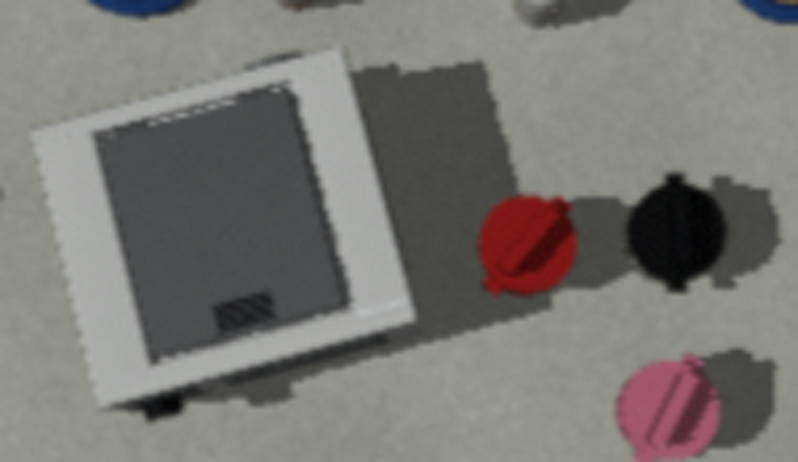

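The crop shows the black-capped cartridge centred at (676,233), with lugs at (674,180) and (677,287), so the bar lies near world x. The lid corners are (97,133), (292,88), (348,308) and (152,360), and the pad is at (244,312).

```bash
cat > h.py <<'E'
import cv2,pickle,numpy as np
from scipy.optimize import least_squares
from scipy.spatial.transform import Rotation as Ro
def world(i,uv,z):
    R=cv2.Rodrigues(i['rvec'])[0];t=np.array(i['tvec']).reshape(3);C=-R.T@t
    p=cv2.undistortPoints(np.array([[uv]],float),np.array(i['mtx']),None)[0,0]
    v=R.T@np.array([p[0],p[1],1]);return C+v*(z-C[2])/v[2]
def T(s):  # tool pose
    q=s['tool_rot'];return Ro.from_quat([q[1],q[2],q[3],q[0]]),np.array(s['tcp_pos'])
def togo(s,target,yaw=None):
    """target TCP, tool down; yaw: world angle of tool y (jaw line), mod pi -> tool-axis shift mm, turn rotvec"""
    R,p=T(s);d=R.inv().apply(np.array(target)-p)*1000
    out=[d.round(1)]
    if yaw is not None:
        best=None
        for k in(0,1):
            a=yaw+k*np.pi
            y=np.array([np.cos(a),np.sin(a),0]);z=np.array([0,0,-1.]);x=np.cross(y,z)
            r=(R.inv()*Ro.from_matrix(np.c_[x,y,z])).as_rotvec()
            if best is None or np.linalg.norm(r)<np.linalg.norm(best):best=r
        out.append(best.round(3))
    return out
def wpix(i,s,P):
    """project world pt into wrist"""
    R,p=T(s);M=np.array(i['tool_from_camera']);q=R.inv().apply(np.array(P)-p)
    c=M[:3,:3].T@(q-M[:3,3]);K=np.array(i['mtx']);r=np.hypot(c[0],c[1]);th=np.arctan2(r,c[2])
    return K[0,2]+K[0,0]*th*c[0]/r,K[1,2]+K[1,1]*th*c[1]/r
def wworld(i,s,uv,z):
    R,p=T(s);M=np.array(i['tool_from_camera']);K=np.array(i['mtx'])
    a=(uv[0]-K[0,2])/K[0,0];b=(uv[1]-K[1,2])/K[1,1];th=np.hypot(a,b)
    v=np.array([np.sin(th)*a/th,np.sin(th)*b/th,np.cos(th)])
    v=R.apply(M[:3,:3]@v);C=R.apply(M[:3,3])+p
    return C+v*(z-C[2])/v[2]
E
python3 - <<'E'
from h import *
from rig import env
i=pickle.load(open('d0.pkl','rb'))['top']
w=lambda u,v,z:world(i,(150+u/4.2-.4,150+v/4.2-.4),z)
a,b=w(674,180,.066),w(677,287,.066);print('cart',a,b,(a+b)/2,np.arctan2(*(a-b)[1::-1]))
print('capc',w(676,233,.08))
lid=[w(*c,.163)[:2] for c in((97,133),(292,88),(348,308),(152,360))]
loc=[(98,85),(98,-85),(-97,-85),(-97,85)]
lid.append(w(244,312,.163)[:2]);loc.append((-80,0))
sh=[w(*c,.155)[:2] for c in((33,133),(338,50),(413,318),(103,405))]
loc=np.array(loc)/1e3;lid=np.array(lid);sh=np.array(sh)
def f(x):
    c,s=np.cos(x[2]),np.sin(x[2]);M=np.array([[c,-s],[s,c]])
    S=np.array([(.125,.14),(.125,-.14),(-.125,-.14),(-.125,.14)])+x[3:5]
    return np.r_[(loc@M.T+x[:2]-lid).ravel(),(S@M.T+x[:2]-sh).ravel()]
r=least_squares(f,[.5,.3,.2,0,0]);print('cleaner',r.x,(r.fun*1000).round(1))
x=r.x
pad=x[:2]-.08*np.array([np.cos(x[2]),np.sin(x[2])]);print('pad',pad)
s=env.state();print(togo(s,[*pad,.25],x[2]+np.pi/2))
M=env.get_image('wrist');print(np.array(M['tool_from_camera']).round(3),M['mtx'])
print('lookalike red', w(528,245,.08),'bottles',world(i,(219,140),.07),world(i,(279,147),.07))
E
```

```text
cart [ 0.57521096 -0.21602131  0.066     ] [ 0.4773472  -0.21400166  0.066     ] [ 0.52627908 -0.21501149  0.066     ] -0.020634487690043855
capc [ 0.52469886 -0.21330178  0.08      ]
cleaner [ 0.53359048  0.18494479  0.24270489 -0.00121028  0.00146533] [-4.7 -0.8  0.9  2.1  2.6  0.1  1.4 -0.3 -0.1 -1.1  3.7  3.2  4.3 -3.8
 -3.8 -4.3 -4.2  4.9]
pad [0.45593517 0.16571846]
[array([ 483.3, -666.7,  -22.2]), array([-0.001,  0.   ,  0.019])]
[[ 0.001 -0.946 -0.324  0.084]
 [ 1.     0.001 -0.    -0.001]
 [ 0.001 -0.324  0.946 -0.146]
 [ 0.     0.     0.     1.   ]] [[297.31863964   0.         256.66828833]
 [  0.         297.31863964 186.75960951]
 [  0.           0.           1.        ]]
lookalike red [ 0.51714731 -0.08000142  0.08      ] bottles [0.79107683 0.13000062 0.07      ] [ 0.75674827 -0.10326475  0.07      ]
```

Call:
{"fn": "servo_tool", "kwargs": {"commands": [{"delta_pos": [31, -42, -3]}, {"delta_pos": [31, -42, -3]}, {"delta_pos": [31, -42, -3]}, {"delta_pos": [31, -42, -3]}, {"delta_pos": [31, -42, -3]}, {"delta_pos": [31, -42, -3]}, {"delta_pos": [31, -42, -2]}, {"delta_pos": [31, -42, -2]}, {"delta_pos": [31, -42, 0]}, {"delta_pos": [31, -42, 0]}], "gripper": -1}}

```text
invalid input at $.commands[0]: expected keys delta_pos, angular
```

Call:
{"fn": "servo_tool", "kwargs": {"commands": [{"delta_pos": [29, -41, 0]}, {"delta_pos": [29, -41, 0]}, {"delta_pos": [29, -41, 0]}, {"delta_pos": [29, -41, 0]}, {"delta_pos": [29, -41, 0]}, {"delta_pos": [28, -42, 0], "angular": [0, 0, 0.02]}, {"delta_pos": [0, 0, 10]}, {"delta_pos": [0, 0, 10]}, {"delta_pos": [0, 0, 10]}, {"delta_pos": [0, 0, 0]}]}}

```text
invalid input at $.commands[0]: expected keys delta_pos, angular
```

Call:
{"fn": "servo_tool", "kwargs": {"commands": [{"delta_pos": [31, -42, -3], "angular": [0, 0, 0]}, {"delta_pos": [31, -42, -3], "angular": [0, 0, 0]}, {"delta_pos": [31, -42, -3], "angular": [0, 0, 0]}, {"delta_pos": [31, -42, -3], "angular": [0, 0, 0]}, {"delta_pos": [31, -42, -3], "angular": [0, 0, 0]}, {"delta_pos": [31, -42, -3], "angular": [0, 0, 0]}, {"delta_pos": [31, -42, -2], "angular": [0, 0, 0]}, {"delta_pos": [31, -42, -2], "angular": [0, 0, 0]}, {"delta_pos": [31, -42, 0], "angular": [0, 0, 0]}, {"delta_pos": [31, -42, 0], "angular": [0, 0, 0]}], "gripper": -1}}

```text
time: 1.4
tcp_pos: [0.3528, -0.1162, 0.2498]
tool_rot: [0.0, 0.991, 0.13, 0.0]
force: [1.2, -1.0, -0.9]
finger_gap: -0.0001
grasp_force: 0.0
```

Call:
{"fn": "servo_tool", "kwargs": {"commands": [{"delta_pos": [29, -41, 0], "angular": [0, 0, 0]}, {"delta_pos": [29, -41, 0], "angular": [0, 0, 0]}, {"delta_pos": [29, -41, 0], "angular": [0, 0, 0]}, {"delta_pos": [29, -41, 0], "angular": [0, 0, 0]}, {"delta_pos": [29, -41, 0], "angular": [0, 0, 0]}, {"delta_pos": [28, -42, 0], "angular": [0, 0, 0.02]}, {"delta_pos": [0, 0, 10], "angular": [0, 0, 0]}, {"delta_pos": [0, 0, 10], "angular": [0, 0, 0]}, {"delta_pos": [0, 0, 10], "angular": [0, 0, 0]}, {"delta_pos": [0, 0, 0], "angular": [0, 0, 0]}]}}

```text
time: 2.65
tcp_pos: [0.4552, 0.1641, 0.2187]
tool_rot: [0.001, 0.993, 0.12, -0.001]
force: [-0.5, -1.2, 0.3]
finger_gap: 0.0001
grasp_force: 0.0
```

Call:
{"fn": "servo_tool", "kwargs": {"commands": [{"delta_pos": [0, 0, 14], "angular": [0, 0, 0]}, {"delta_pos": [0, 0, 13], "angular": [0, 0, 0]}, {"delta_pos": [0, 0, 3], "angular": [0, 0, 0]}, {"delta_pos": [0, 0, 2], "angular": [0, 0, 0]}, {"delta_pos": [0, 0, 2], "angular": [0, 0, 0]}, {"delta_pos": [0, 0, 2], "angular": [0, 0, 0]}, {"delta_pos": [0, 0, 1], "angular": [0, 0, 0]}, {"delta_pos": [0, 0, 1], "angular": [0, 0, 0]}, {"delta_pos": [0, 0, 0], "angular": [0, 0, 0]}, {"delta_pos": [0, 0, 0], "angular": [0, 0, 0]}]}}

```text
time: 3.9
tcp_pos: [0.4557, 0.1655, 0.1816]
tool_rot: [0.0, 0.993, 0.121, 0.0]
force: [-0.5, -0.0, 1.0]
finger_gap: 0.0002
grasp_force: 0.0
```

Call:
{"fn": "servo_tool", "kwargs": {"commands": [{"delta_pos": [0, 0, 1], "angular": [0, 0, 0]}, {"delta_pos": [0, 0, 1], "angular": [0, 0, 0]}, {"delta_pos": [0, 0, 1], "angular": [0, 0, 0]}, {"delta_pos": [0, 0, 1], "angular": [0, 0, 0]}, {"delta_pos": [0, 0, 0], "angular": [0, 0, 0]}, {"delta_pos": [0, 0, 0], "angular": [0, 0, 0]}, {"delta_pos": [0, 0, 0], "angular": [0, 0, 0]}, {"delta_pos": [0, 0, 0], "angular": [0, 0, 0]}, {"delta_pos": [0, 0, 0], "angular": [0, 0, 0]}, {"delta_pos": [0, 0, 0], "angular": [0, 0, 0]}]}}

```text
time: 5.15
tcp_pos: [0.4557, 0.1655, 0.1776]
tool_rot: [0.0, 0.993, 0.121, 0.0]
force: [0.6, 0.4, -0.5]
finger_gap: -0.0
grasp_force: 0.0
```

Run:
```python
from h import *
from rig import env
s=env.state();print(s['tcp_pos'],s['force'],s['finger_gap'])
w=env.get_image('wrist');t=env.get_image('side')
cv2.imwrite('pics/w1.png',w['frame'])
c=cv2.resize(t['frame'][120:230,180:310],None,fx=3.5,fy=3.5,interpolation=cv2.INTER_CUBIC)
im=np.zeros((385,800,3),np.uint8);im[:,:455]=c;im[:258,456:]=cv2.resize(w['frame'],(344,258));cv2.imwrite('pics/c1.png',im)
```

```text
[0.45571598 0.16553157 0.17758793] [ 0.55016229  0.39081061 -0.54515518] -9.008447114496363e-06
```

View pics/c1.png

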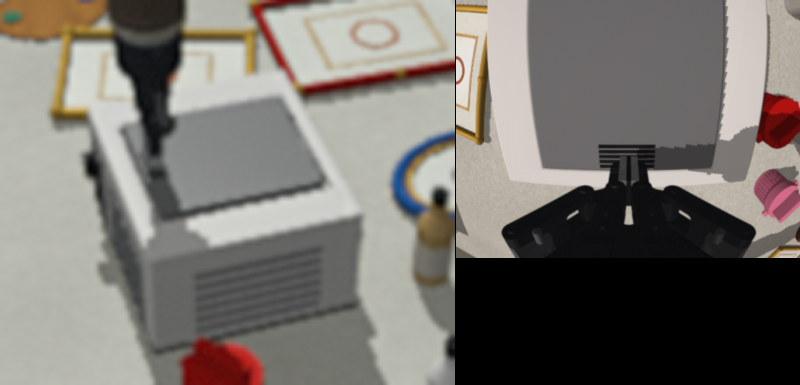

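The side crop and wrist view show the shut fingertips directly over the ribbed pad (wrist crop ~(628,160)), with the lid still shut. I'll keep descending gently until they touch.

Call:
{"fn": "servo_tool", "kwargs": {"commands": [{"delta_pos": [0, 0, 1], "angular": [0, 0, 0]}, {"delta_pos": [0, 0, 1], "angular": [0, 0, 0]}, {"delta_pos": [0, 0, 1], "angular": [0, 0, 0]}, {"delta_pos": [0, 0, 1], "angular": [0, 0, 0]}, {"delta_pos": [0, 0, 1], "angular": [0, 0, 0]}, {"delta_pos": [0, 0, 1], "angular": [0, 0, 0]}, {"delta_pos": [0, 0, 0], "angular": [0, 0, 0]}, {"delta_pos": [0, 0, 0], "angular": [0, 0, 0]}, {"delta_pos": [0, 0, 0], "angular": [0, 0, 0]}, {"delta_pos": [0, 0, 0], "angular": [0, 0, 0]}]}}

```text
time: 6.5
tcp_pos: [0.4557, 0.1655, 0.1716]
tool_rot: [0.0, 0.993, 0.121, -0.0]
force: [-1.1, 0.3, -0.8]
finger_gap: 0.0001
grasp_force: 0.0
```

Call:
{"fn": "servo_tool", "kwargs": {"commands": [{"delta_pos": [0, 0, 1], "angular": [0, 0, 0]}, {"delta_pos": [0, 0, 1], "angular": [0, 0, 0]}, {"delta_pos": [0, 0, 1], "angular": [0, 0, 0]}, {"delta_pos": [0, 0, 1], "angular": [0, 0, 0]}, {"delta_pos": [0, 0, 1], "angular": [0, 0, 0]}, {"delta_pos": [0, 0, 1], "angular": [0, 0, 0]}, {"delta_pos": [0, 0, 1], "angular": [0, 0, 0]}, {"delta_pos": [0, 0, 0], "angular": [0, 0, 0]}, {"delta_pos": [0, 0, 0], "angular": [0, 0, 0]}, {"delta_pos": [0, 0, 0], "angular": [0, 0, 0]}]}}

```text
time: 7.75
tcp_pos: [0.4557, 0.1655, 0.1646]
tool_rot: [0.0, 0.993, 0.121, 0.0]
force: [0.0, -0.1, 0.6]
finger_gap: 0.0002
grasp_force: 0.0
```

Run:
```python
from h import *
from rig import env
s=env.state();w=env.get_image('wrist')
print(env.get_image('side')['tvec'])
a=cv2.imread('pics/w1.png')
im=np.hstack([cv2.resize(f[170:290,180:340],None,fx=2.5,fy=2.5,interpolation=cv2.INTER_CUBIC) for f in(a,w['frame'])])
cv2.imwrite('pics/c2.png',im)
s1=dict(s);s1['tcp_pos']=[.4557,.1655,.1776]
for z in(.12,.14,.163):print(z,wworld(w,s1,(256,234),z))
print('tip proj',wpix(w,s,np.array(s['tcp_pos'])-[0,0,.025]), 'tcp',wpix(w,s,np.array(s['tcp_pos'])))
```

```text
[-0.56934237  0.15852295  1.6843925 ]
0.12 [0.43193133 0.16162418 0.12      ]
0.14 [0.44226435 0.16411551 0.14      ]
0.163 [0.45414733 0.16698054 0.163     ]
tip proj (np.float64(258.88080863328963), np.float64(224.77239226802504)) tcp (np.float64(259.1535078615024), np.float64(244.32838215216182))
```

View pics/c2.png

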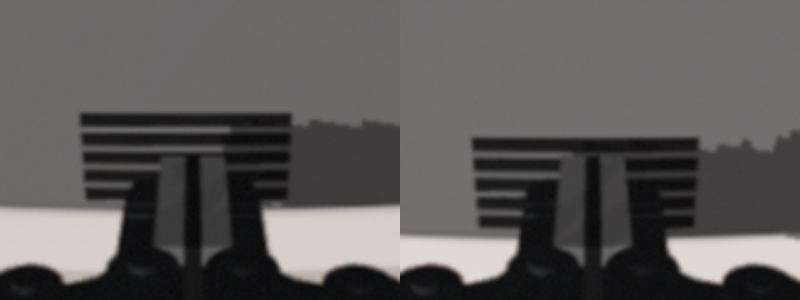

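The tip edge is fixed at crop row 155, and now reads about 10 mm ahead of the pad's centre, so it is only about 2 mm above the pad. The real fingertips therefore sit roughly at TCP height when shut. I'll keep going down slowly.

Call:
{"fn": "servo_tool", "kwargs": {"commands": [{"delta_pos": [0, 0, 1], "angular": [0, 0, 0]}, {"delta_pos": [0, 0, 1], "angular": [0, 0, 0]}, {"delta_pos": [0, 0, 1], "angular": [0, 0, 0]}, {"delta_pos": [0, 0, 1], "angular": [0, 0, 0]}, {"delta_pos": [0, 0, 0], "angular": [0, 0, 0]}, {"delta_pos": [0, 0, 0], "angular": [0, 0, 0]}, {"delta_pos": [0, 0, 0], "angular": [0, 0, 0]}, {"delta_pos": [0, 0, 0], "angular": [0, 0, 0]}, {"delta_pos": [0, 0, 0], "angular": [0, 0, 0]}, {"delta_pos": [0, 0, 0], "angular": [0, 0, 0]}]}}

```text
time: 9.1
tcp_pos: [0.4557, 0.1655, 0.1606]
tool_rot: [0.0, 0.993, 0.121, 0.0]
force: [0.0, -0.0, 0.1]
finger_gap: 0.0002
grasp_force: 0.1
```

Call:
{"fn": "servo_tool", "kwargs": {"commands": [{"delta_pos": [0, 0, 1.5], "angular": [0, 0, 0]}, {"delta_pos": [0, 0, 1.5], "angular": [0, 0, 0]}, {"delta_pos": [0, 0, 1], "angular": [0, 0, 0]}, {"delta_pos": [0, 0, 1], "angular": [0, 0, 0]}, {"delta_pos": [0, 0, 1], "angular": [0, 0, 0]}, {"delta_pos": [0, 0, 1], "angular": [0, 0, 0]}, {"delta_pos": [0, 0, 0], "angular": [0, 0, 0]}, {"delta_pos": [0, 0, 0], "angular": [0, 0, 0]}, {"delta_pos": [0, 0, 0], "angular": [0, 0, 0]}, {"delta_pos": [0, 0, 0], "angular": [0, 0, 0]}]}}

```text
time: 10.35
tcp_pos: [0.4558, 0.1655, 0.1536]
tool_rot: [0.0, 0.993, 0.121, 0.0]
force: [-0.3, -0.5, -0.7]
finger_gap: 0.0002
grasp_force: 0.3
```

Run:
```python
from h import *
from rig import env
s=env.state();w=env.get_image('wrist');cv2.imwrite('pics/w3.png',w['frame'])
for f in(cv2.imread('pics/w1.png'),w['frame']):
    g=cv2.cvtColor(f,6);print(g[200:275,218].tolist());
    g=g[200:290];print('tip col',g[:,250].tolist())
print(s['effort'],s['wrist_torque'],s['tcp_pos'])
K=w['mtx']
R,p=T(s)
for x in(-.011,0,.011):print([ [round(float(v)) for v in wpix(w,s,p+R.apply([x,0,z]))] for z in(-.03,-.013,0,.012,.025)])
```

```text
[106, 107, 107, 106, 106, 107, 107, 106, 106, 107, 107, 106, 107, 107, 97, 58, 27, 24, 25, 29, 60, 95, 93, 56, 28, 26, 27, 40, 71, 88, 71, 37, 25, 24, 37, 67, 87, 76, 45, 26, 25, 30, 56, 85, 81, 51, 29, 24, 27, 49, 84, 100, 103, 124, 160, 185, 197, 205, 208, 208, 209, 208, 209, 209, 209, 209, 209, 209, 209, 209, 209, 209, 209, 208, 209]
tip col [107, 106, 107, 106, 107, 106, 107, 107, 106, 105, 107, 106, 106, 106, 97, 67, 34, 22, 24, 31, 59, 94, 94, 57, 28, 25, 26, 39, 71, 93, 78, 44, 45, 59, 64, 62, 59, 59, 59, 59, 59, 58, 60, 60, 62, 63, 64, 63, 64, 63, 61, 59, 58, 58, 58, 59, 58, 58, 59, 59, 59, 58, 59, 58, 58, 59, 58, 60, 73, 90, 95, 90, 76, 55, 39, 27, 18, 17, 16, 14, 16, 17, 15, 14, 15, 12, 14, 12, 13, 14]
[116, 117, 117, 117, 117, 117, 117, 117, 116, 117, 116, 117, 117, 116, 116, 117, 116, 116, 118, 117, 117, 118, 116, 117, 117, 117, 115, 107, 80, 43, 27, 28, 31, 51, 86, 101, 81, 43, 28, 29, 31, 55, 94, 103, 70, 35, 27, 30, 33, 62, 96, 84, 45, 28, 30, 34, 55, 83, 83, 55, 31, 31, 31, 53, 90, 108, 106, 102, 99, 105, 118, 136, 154, 170, 183]
tip col [116, 117, 116, 117, 116, 117, 117, 116, 117, 117, 117, 117, 117, 116, 116, 117, 117, 116, 116, 117, 117, 117, 117, 117, 117, 117, 116, 108, 73, 36, 28, 33, 48, 65, 69, 68, 66, 65, 65, 65, 65, 65, 68, 68, 70, 69, 70, 70, 70, 69, 67, 65, 65, 64, 64, 65, 66, 68, 69, 68, 68, 66, 65, 65, 64, 65, 65, 67, 79, 98, 104, 99, 83, 60, 42, 29, 22, 18, 17, 17, 16, 17, 17, 17, 16, 17, 17, 18, 18, 16]
[ 6.55139191e-02 -5.03376317e+01 -6.13857195e+00 -2.63941026e+01
  9.33486409e-02 -1.24040111e-01 -6.45750988e-04] [0.02934711 0.06893125 0.04957365] [0.45575081 0.16552377 0.1536345 ]
[[259, 293], [259, 274], [259, 261], [259, 250], [259, 240]]
[[260, 276], [259, 257], [259, 244], [259, 234], [259, 225]]
[[260, 256], [259, 238], [259, 227], [259, 218], [259, 209]]
```

Run:
```python
from h import *
from rig import env
s=env.state();w=env.get_image('wrist')
R,p=T(s)
row=lambda e,rz:wpix(w,s,p+R.apply([e,0,-rz]))[1]
r=least_squares(lambda x:[row(x[0],x[1]-.1776)-214.8,row(x[0],x[1]-.1646)-225.2],[.012,.163]);print(r.x,r.fun)
for e,pz in((r.x[0],r.x[1]),(.0125,.163)):
    print([row(e,pz-t) for t in(.1776,.1646,.1536)])
    print('pz3',least_squares(lambda x:row(e,x[0]-.1536)-228.3,[.16]).x)
```

```text
[0.01620707 0.17301926] [5.68434189e-14 5.68434189e-14]
[np.float64(214.80000000000007), np.float64(225.20000000000005), np.float64(235.32377646181908)]
pz3 [0.16554413]
[np.float64(213.54050560326024), np.float64(223.17300592302462), np.float64(232.4689798522378)]
pz3 [0.15823465]
```

The pad's rear edge only moved 3 px over the last 11 mm, where a still lid would have given about 10. So the fingers are on the pad and the lid is 5–7 mm down. I'll press slightly more, then let go and back off toward the robot.

Call:
{"fn": "servo_tool", "kwargs": {"commands": [{"delta_pos": [0, 0, 1], "angular": [0, 0, 0]}, {"delta_pos": [0, 0, 1], "angular": [0, 0, 0]}, {"delta_pos": [0, 0, 0.5], "angular": [0, 0, 0]}, {"delta_pos": [0, 0, 0], "angular": [0, 0, 0]}, {"delta_pos": [0, 0, 0], "angular": [0, 0, 0]}, {"delta_pos": [0, 0, 0], "angular": [0, 0, 0]}, {"delta_pos": [0, 0, 0], "angular": [0, 0, 0]}, {"delta_pos": [0, 0, 0], "angular": [0, 0, 0]}, {"delta_pos": [0, 0, 0], "angular": [0, 0, 0]}, {"delta_pos": [0, 0, 0], "angular": [0, 0, 0]}]}}

```text
time: 11.7
tcp_pos: [0.4559, 0.1656, 0.1528]
tool_rot: [0.0, 0.993, 0.121, 0.001]
force: [-7.5, -4.2, 25.1]
finger_gap: -0.0001
grasp_force: 12.4
```

Call:
{"fn": "servo_tool", "kwargs": {"commands": [{"delta_pos": [0, 0, -12], "angular": [0, 0, 0]}, {"delta_pos": [-20, 0, -25], "angular": [0, 0, 0]}, {"delta_pos": [-40, 0, -25], "angular": [0, 0, 0]}, {"delta_pos": [-10, 30, -25], "angular": [0, 0, 0]}, {"delta_pos": [0, 40, -20], "angular": [0, 0, 0]}, {"delta_pos": [0, 40, 0], "angular": [0, 0, 0]}, {"delta_pos": [0, 40, 0], "angular": [0, 0, 0]}, {"delta_pos": [0, 40, 0], "angular": [0, 0, 0]}, {"delta_pos": [0, 40, 0], "angular": [0, 0, 0]}, {"delta_pos": [0, 20, 0], "angular": [0, 0, 0]}], "gripper": 1}}

```text
time: 12.95
tcp_pos: [0.4478, -0.0963, 0.2581]
tool_rot: [0.0, 0.993, 0.119, -0.0]
force: [0.4, 0.9, -0.7]
finger_gap: 0.0852
grasp_force: 0.0
```

Run:
```python
from h import *
from rig import env
s=env.state();print(s['tcp_pos'])
print(togo(s,[.526,-.2145,.24],-.02+np.pi/2))
```

```text
[ 0.44779231 -0.09631369  0.2580738 ]
[array([ 48. , 133.3,  18.1]), array([0.   , 0.   , 0.259])]
```

Call:
{"fn": "servo_tool", "kwargs": {"commands": [{"delta_pos": [10, 27, 0], "angular": [0, 0, 0]}, {"delta_pos": [10, 27, 0], "angular": [0, 0, 0]}, {"delta_pos": [10, 27, 0], "angular": [0, 0, 0]}, {"delta_pos": [9, 26, 0], "angular": [0, 0, 0]}, {"delta_pos": [9, 26, 0], "angular": [0, 0, 0.06]}, {"delta_pos": [0, 0, 10], "angular": [0, 0, 0.1]}, {"delta_pos": [0, 0, 10], "angular": [0, 0, 0.1]}, {"delta_pos": [0, 0, 10], "angular": [0, 0, 0]}, {"delta_pos": [0, 0, 10], "angular": [0, 0, 0]}, {"delta_pos": [0, 0, 0], "angular": [0, 0, 0]}]}}

```text
time: 14.2
tcp_pos: [0.5255, -0.2115, 0.2173]
tool_rot: [-0.0, 1.0, -0.008, -0.001]
force: [-0.4, -0.5, 0.2]
finger_gap: 0.0855
grasp_force: 0.0
```

Run:
```python
from h import *
from rig import env
s=env.state();w=env.get_image('wrist');t=env.get_image('top');pickle.dump((s,w,t),open('d4.pkl','wb'))
print(s['tcp_pos'],s['tool_rot'])
im=np.zeros((384,800,3),np.uint8)
im[:,:512]=w['frame'];im[:192,512:]=cv2.resize(t['frame'][110:270,140:380],(288,192))
cv2.imwrite('pics/c4.png',im)
```

```text
[ 0.52550747 -0.21146097  0.21728244] [-2.41122625e-04  9.99963893e-01 -8.46454528e-03 -7.10987398e-04]
```

View pics/c4.png

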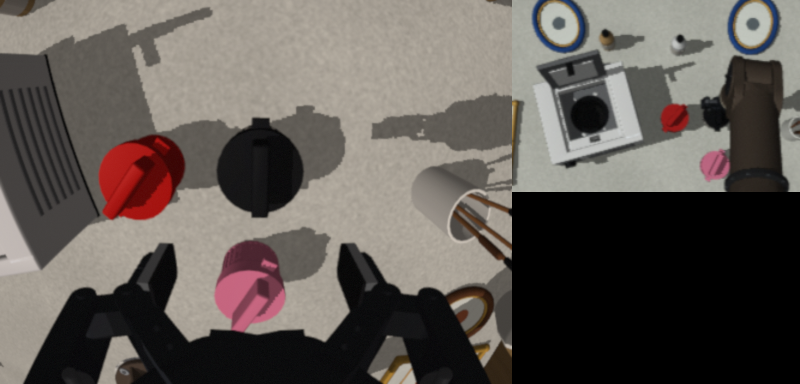

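The wrist view shows the lid open (small top view, shading the black seat at (590,113)). The black cap is at (260,172), with its bar vertical from about (260,138) to (260,216), so the jaws are already aligned.

Run:
```python
from h import *
s,w,t=pickle.load(open('d4.pkl','rb'))
for uv,z in(((260,172),.08),((218,172),.08),((302,172),.08),((260,216),.112),((260,138),.112),((260,118),.069),((252,216),.112),((268.5,216),.112)):print(uv,z,wworld(w,s,uv,z).round(4))
g=cv2.cvtColor(w['frame'],6)
cv2.imwrite('pics/crop5.png',cv2.resize(np.clip(w['frame'][105:230,200:320].astype(int)*3,0,255).astype(np.uint8),None,fx=4.5,fy=4.5,interpolation=cv2.INTER_CUBIC))
# seat in top image
f=t['frame'];c=cv2.resize(f[130:230,160:260],None,fx=5,fy=5,interpolation=cv2.INTER_CUBIC);c=np.clip(c.astype(int)*2,0,255).astype(np.uint8)
a=cv2.imread('pics/crop5.png');im=np.zeros((563,800,3),np.uint8);im[:a.shape[0],:a.shape[1]]=a[:, :];im=np.zeros((500,800,3),np.uint8);im[:,:500]=c;im[:312,500:]=cv2.resize(a,(300,312));cv2.imwrite('pics/c5.png',im)
```

```text
(260, 172) 0.08 [ 0.5275 -0.2132  0.08  ]
(218, 172) 0.08 [ 0.5282 -0.1714  0.08  ]
(302, 172) 0.08 [ 0.527 -0.255  0.08 ]
(260, 216) 0.112 [ 0.4944 -0.2125  0.112 ]
(260, 138) 0.112 [ 0.567  -0.2134  0.112 ]
(260, 118) 0.069 [ 0.5798 -0.214   0.069 ]
(252, 216) 0.112 [ 0.4946 -0.2051  0.112 ]
(268.5, 216) 0.112 [ 0.4943 -0.2203  0.112 ]
```

View pics/c5.png

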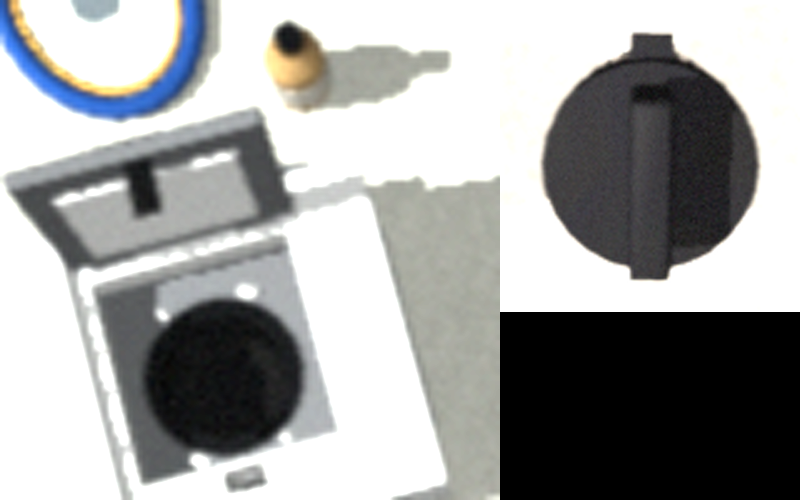

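The left part shows the black seat ring in the bay at crop (223,376), with four screws around it whose mean is also (224,376). The right part shows the cap outline from x 544 to 758 and lug ends at rows 34 and 279, so the bar is centred.

Run:
```python
from h import *
s,w,t=pickle.load(open('d4.pkl','rb'))
a=wworld(w,s,(260.6,118.4),.062);b=wworld(w,s,(259.8,216.4),.069);print(a,b,(a+b)/2,np.linalg.norm((a-b)[:2]),np.arctan2(*(a-b)[1::-1]))
print('cap',wworld(w,s,(217.4,172),.08),wworld(w,s,(303,172),.08))
c=(a+b)/2
print(togo(s,[c[0],c[1],.11],np.pi/2+np.arctan2(*(a-b)[1::-1])))
print('seat',world(t,(160+223/5-.4,130+376/5-.4),.095))
g=t['frame'].max(axis=2);m=(g[180:225,182:225]<25).astype(np.uint8)
n,l,st,ce=cv2.connectedComponentsWithStats(m);k=1+st[1:,4].argmax();print(st[k],ce[k]+[182,180],world(t,ce[k]+[182,180],.095))
```

```text
[ 0.57868783 -0.21463216  0.062     ] [ 0.47425881 -0.21239276  0.069     ] [ 0.52647332 -0.21351246  0.0655    ] 0.1044530319739822 -0.02144093617598197
cap [ 0.52825498 -0.17079417  0.08      ] [ 0.52694506 -0.25605958  0.08      ]
[array([  1.2,   2.1, 107.3]), array([-0.   ,  0.001,  0.005])]
seat [0.53374573 0.1866756  0.095     ]
[  7  10  31  30 717] [204.05857741 204.94979079] [0.53319324 0.18720931 0.095     ]
```

Call:
{"fn": "servo_tool", "kwargs": {"commands": [{"delta_pos": [1, 2, 20], "angular": [0, 0, 0.005]}, {"delta_pos": [0, 0, 25], "angular": [0, 0, 0]}, {"delta_pos": [0, 0, 25], "angular": [0, 0, 0]}, {"delta_pos": [0, 0, 20], "angular": [0, 0, 0]}, {"delta_pos": [0, 0, 15], "angular": [0, 0, 0]}, {"delta_pos": [0, 0, 8], "angular": [0, 0, 0]}, {"delta_pos": [0, 0, 5], "angular": [0, 0, 0]}, {"delta_pos": [0, 0, 4], "angular": [0, 0, 0]}, {"delta_pos": [0, 0, 0], "angular": [0, 0, 0]}, {"delta_pos": [0, 0, 0], "angular": [0, 0, 0]}], "gripper": -0.2}}

```text
time: 15.55
tcp_pos: [0.5272, -0.2137, 0.0965]
tool_rot: [0.0, 1.0, -0.012, 0.0]
force: [-0.1, 0.2, -0.0]
finger_gap: 0.0342
grasp_force: 0.0
```

Run:
```python
from h import *
from rig import env
s=env.state();w=env.get_image('wrist')
print(s['tcp_pos'],s['force'],s['finger_gap'])
cv2.imwrite('pics/c6.png',cv2.resize(np.clip(w['frame'][150:330,150:370].astype(int)*3,0,255).astype(np.uint8),None,fx=3,fy=3,interpolation=cv2.INTER_CUBIC))
```

```text
[ 0.5272308  -0.21370467  0.09646074] [-0.0608955   0.15012373 -0.03538303] 0.03415358000812773
```

View pics/c6.png

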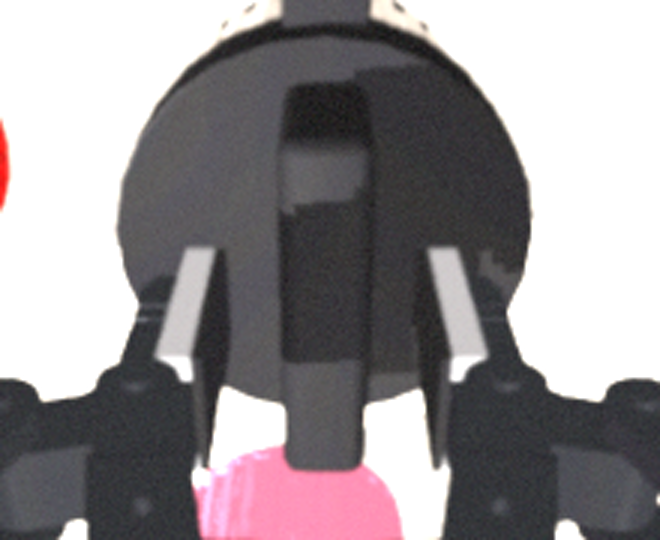

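The jaws straddle the bar (bar at x≈322, pads at 215 and 437), with the tips still above the cap. I'll go lower, then close.

Call:
{"fn": "servo_tool", "kwargs": {"commands": [{"delta_pos": [-1, 0, 3], "angular": [0, 0, 0]}, {"delta_pos": [0, 0, 2], "angular": [0, 0, 0]}, {"delta_pos": [0, 0, 2], "angular": [0, 0, 0]}, {"delta_pos": [0, 0, 1], "angular": [0, 0, 0]}, {"delta_pos": [0, 0, 1], "angular": [0, 0, 0]}, {"delta_pos": [0, 0, 1], "angular": [0, 0, 0]}, {"delta_pos": [0, 0, 1], "angular": [0, 0, 0]}, {"delta_pos": [0, 0, 0], "angular": [0, 0, 0]}, {"delta_pos": [0, 0, 0], "angular": [0, 0, 0]}, {"delta_pos": [0, 0, 0], "angular": [0, 0, 0]}]}}

```text
time: 16.85
tcp_pos: [0.526, -0.2136, 0.0852]
tool_rot: [0.0, 1.0, -0.012, 0.0]
force: [0.3, -0.2, 0.1]
finger_gap: 0.0345
grasp_force: 0.0
```

Call:
{"fn": "servo_tool", "kwargs": {"commands": [{"delta_pos": [0, 0, 0], "angular": [0, 0, 0]}, {"delta_pos": [0, 0, 0], "angular": [0, 0, 0]}, {"delta_pos": [0, 0, 0], "angular": [0, 0, 0]}, {"delta_pos": [0, 0, 0], "angular": [0, 0, 0]}, {"delta_pos": [0, 0, 0], "angular": [0, 0, 0]}, {"delta_pos": [0, 0, 0], "angular": [0, 0, 0]}, {"delta_pos": [0, 0, 0], "angular": [0, 0, 0]}, {"delta_pos": [0, 0, 0], "angular": [0, 0, 0]}, {"delta_pos": [0, 0, 0], "angular": [0, 0, 0]}, {"delta_pos": [0, 0, 0], "angular": [0, 0, 0]}], "gripper": -1, "squeeze": 60}}

```text
time: 18.1
tcp_pos: [0.5261, -0.2137, 0.0852]
tool_rot: [0.0, 1.0, -0.012, 0.0]
force: [0.5, -1.2, 1.8]
finger_gap: 0.015
grasp_force: 60.1
```

Run:
```python
from h import *
from rig import env
s=env.state();R,p=T(s);print(np.round(s['joint_pos'],3),p,R.apply([1,0,0]))
```

```text
[ 0.517  0.523 -0.313  1.851  0.216  0.8   -1.503] [ 0.52605044 -0.21368166  0.08519985] [ 9.99726761e-01 -2.33747016e-02  1.60289011e-04]
```

Call:
{"fn": "servo_tool", "kwargs": {"commands": [{"delta_pos": [0, 0, -20], "angular": [0, 0, 0]}, {"delta_pos": [0, 0, -30], "angular": [0, 0, 0]}, {"delta_pos": [0, 0, -30], "angular": [0, 0, 0]}, {"delta_pos": [0, 0, -30], "angular": [0, 0, 0]}, {"delta_pos": [0, 0, -30], "angular": [0, 0, 0]}, {"delta_pos": [0, 0, -30], "angular": [0, 0, 0]}, {"delta_pos": [0, 0, -10], "angular": [0, 0, 0]}, {"delta_pos": [0, 0, 0], "angular": [0, 0, 0]}, {"delta_pos": [0, 0, 0], "angular": [0, 0, 0]}, {"delta_pos": [0, 0, 0], "angular": [0, 0, 0]}]}}

```text
time: 19.35
tcp_pos: [0.5254, -0.2135, 0.2639]
tool_rot: [-0.0, 1.0, -0.012, -0.001]
force: [-1.4, 0.2, -2.7]
finger_gap: 0.0149
grasp_force: 59.5
```

Call:
{"fn": "servo_tool", "kwargs": {"commands": [{"delta_pos": [0, 0, 0], "angular": [0, 0, -0.18]}, {"delta_pos": [0, 0, -2], "angular": [0, 0, -0.18]}, {"delta_pos": [0, 0, -2], "angular": [0, 0, -0.18]}, {"delta_pos": [0, 0, -2], "angular": [0, 0, -0.18]}, {"delta_pos": [0, 0, -2], "angular": [0, 0, -0.18]}, {"delta_pos": [0, 0, -2], "angular": [0, 0, -0.18]}, {"delta_pos": [0, 0, 0], "angular": [0, 0, -0.18]}, {"delta_pos": [0, 0, 0], "angular": [0, 0, -0.18]}, {"delta_pos": [0, 0, 0], "angular": [0, 0, -0.18]}, {"delta_pos": [0, 0, 0], "angular": [0, 0, -0.18]}]}}

```text
time: 20.6
tcp_pos: [0.5257, -0.2136, 0.2744]
tool_rot: [-0.001, 0.628, 0.778, -0.0]
force: [0.9, 0.1, -4.1]
finger_gap: 0.0147
grasp_force: 59.4
```

Run:
```python
from h import *
from rig import env
s=env.state();R,p=T(s);x=R.apply([1,0,0]);print(np.round(s['joint_pos'],3),p,x,np.arctan2(x[1],x[0]))
print(togo(s,[.5335,.186,.274]))
```

```text
[ 0.806  0.399 -0.716  1.603  0.272  1.244  0.252] [ 0.52568641 -0.21363301  0.27438702] [-2.10135381e-01  9.77672099e-01  6.23382493e-04] 1.7825097992380468
[array([389.1,  91.6,   0.5])]
```

Call:
{"fn": "servo_tool", "kwargs": {"commands": [{"delta_pos": [39, 9, 0], "angular": [0, 0, 0]}, {"delta_pos": [39, 9, 0], "angular": [0, 0, 0]}, {"delta_pos": [39, 9, 0], "angular": [0, 0, 0]}, {"delta_pos": [39, 9, 0], "angular": [0, 0, 0]}, {"delta_pos": [39, 9, 0], "angular": [0, 0, 0]}, {"delta_pos": [39, 9, 0], "angular": [0, 0, 0]}, {"delta_pos": [39, 9, 0], "angular": [0, 0, 0]}, {"delta_pos": [39, 9, 0], "angular": [0, 0, 0]}, {"delta_pos": [39, 10, 0], "angular": [0, 0, 0]}, {"delta_pos": [38, 10, 0], "angular": [0, 0, 0]}]}}

```text
time: 21.85
tcp_pos: [0.5363, 0.1871, 0.2745]
tool_rot: [-0.0, 0.631, 0.776, -0.0]
force: [0.2, -0.5, -3.0]
finger_gap: 0.0148
grasp_force: 59.4
```

Call:
{"fn": "servo_tool", "kwargs": {"commands": [{"delta_pos": [0, 0, 0], "angular": [0, 0, 0]}, {"delta_pos": [0, 0, 0], "angular": [0, 0, -0.18]}, {"delta_pos": [0, 0, 0], "angular": [0, 0, -0.18]}, {"delta_pos": [0, 0, 0], "angular": [0, 0, -0.18]}, {"delta_pos": [0, 0, 0], "angular": [0, 0, -0.18]}, {"delta_pos": [0, 0, 0], "angular": [0, 0, -0.18]}, {"delta_pos": [0, 0, 0], "angular": [0, 0, -0.18]}, {"delta_pos": [0, 0, 0], "angular": [0, 0, -0.18]}, {"delta_pos": [0, 0, 0], "angular": [0, 0, -0.18]}, {"delta_pos": [0, 0, 0], "angular": [0, 0, -0.18]}]}}

```text
time: 23.1
tcp_pos: [0.5367, 0.1846, 0.2744]
tool_rot: [-0.0, -0.129, 0.992, -0.0]
force: [0.6, -0.6, -4.0]
finger_gap: 0.0149
grasp_force: 59.4
```

Run:
```python
from h import *
from rig import env
s=env.state();R,p=T(s);x=R.apply([1,0,0]);print(np.round(s['joint_pos'],3),p,x,np.arctan2(x[1],x[0]))
print(togo(s,[.5335,.186,.274],.2427+np.pi/6+np.pi/2))
w=env.get_image('wrist');pickle.dump((s,w),open('d7.pkl','wb'))
cv2.imwrite('pics/c7.png',cv2.resize(np.clip(w['frame'].astype(int)*2,0,255).astype(np.uint8),None,fx=1.5,fy=1.5,interpolation=cv2.INTER_CUBIC))
```

```text
[ 0.341  0.566 -1.187  1.584  0.533  1.358  0.922] [0.536706   0.18456141 0.27438424] [-0.9664904  -0.25670076  0.001016  ] -2.8819855005945874
[array([2.7, 2.2, 0.4]), array([-0.   , -0.001, -0.507])]
```

View pics/c7.png

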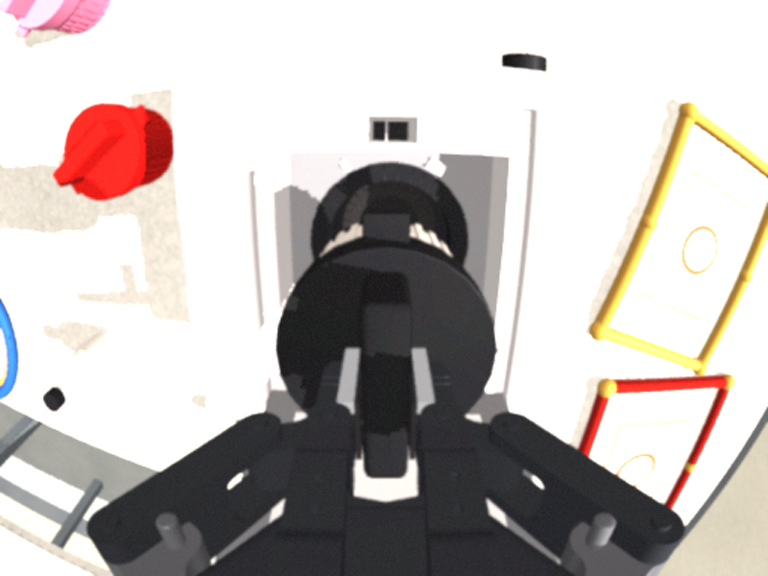

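The wrist view has the held cartridge above the bay: seat ring's front arc with top at (390,163) and sides at (312,235) and (468,235), front screws at (343,162) and (436,166), latch slot at (393,129). Next I check the seat axis and yaw from these.

Run:
```python
from h import *
s,w=pickle.load(open('d7.pkl','rb'))
q=lambda u,v,z:wworld(w,s,((u-.25)/1.5,(v-.25)/1.5),z)
# ring edge: march outward rays from below-centre
g=cv2.cvtColor(w['frame'],6).astype(float)
c0=np.array([.5335,.186]);pts=[]
for a in np.arange(-60,61,5):
    th=.2427+np.pi+np.radians(a)
    prof=[]
    rr=np.arange(.044,.066,.0005)
    for r in rr:
        u,v=wpix(w,s,[c0[0]+r*np.cos(th),c0[1]+r*np.sin(th),.095]);prof.append(cv2.getRectSubPix(g.astype(np.float32),(1,1),(u,v))[0,0])
    d=np.diff(prof);k=d.argmax();
    if d[k]>4:pts.append([c0[0]+rr[k]*np.cos(th),c0[1]+rr[k]*np.sin(th),a,rr[k],d[k]])
pts=np.array(pts);print(pts[:,2:].round(4).tolist())
P=pts[:,:2]
f=lambda x:np.hypot(*(P-x[:2]).T)-x[2]
r=least_squares(f,[*c0,.055],loss='soft_l1',f_scale=.0005);print('fit',r.x,(r.fun*1e3).round(1))
for R0 in(.051,.052,.053,.054):
    r=least_squares(lambda x:np.hypot(*(P-x[:2]).T)-R0,c0,loss='soft_l1',f_scale=.0005);print(R0,r.x,r.cost)
print('screws',q(343,162,.095),q(436,166,.095),'latch',q(393,129,.155))
l=q(393,129,.155)[:2]-c0;print(np.arctan2(-l[1],-l[0]))
```

```text
[[-60.0, 0.061, 9.179], [-55.0, 0.0605, 10.5068], [-50.0, 0.0605, 10.0393], [-45.0, 0.0605, 10.4363], [-40.0, 0.0605, 10.5531], [-35.0, 0.0625, 29.3816], [-30.0, 0.0625, 25.8038], [-25.0, 0.0605, 17.9265], [-20.0, 0.06, 17.7716], [-15.0, 0.06, 17.3077], [-10.0, 0.0595, 16.9823], [-5.0, 0.06, 17.506], [0.0, 0.0595, 17.2841], [5.0, 0.0585, 15.996], [10.0, 0.059, 17.1153], [15.0, 0.0585, 18.6531], [20.0, 0.058, 20.1053], [25.0, 0.058, 21.4539], [30.0, 0.0605, 21.8839], [35.0, 0.0575, 17.8075], [40.0, 0.0575, 18.8323], [45.0, 0.0575, 17.5119], [50.0, 0.0575, 17.7571], [55.0, 0.057, 17.8292], [60.0, 0.057, 9.4129]]
fit [0.53195841 0.18799384 0.05838398] [ 0.1 -0.4 -0.3 -0.2 -0.1  2.   2.1  0.2 -0.1  0.1 -0.2  0.4  0.1 -0.6
  0.1 -0.2 -0.5 -0.3  2.4 -0.3 -0.1  0.1  0.3 -0.   0.1]
0.051 [0.52366227 0.1862014 ] 1.566254505165375e-05
0.052 [0.52473814 0.18646476] 1.3226310301797637e-05
0.053 [0.52583103 0.1867093 ] 1.0933874993269165e-05
0.054 [0.52694101 0.18694126] 8.811971279297592e-06
screws [0.48390295 0.14039355 0.095     ] [0.46927965 0.20625139 0.095     ] latch [0.45238834 0.16832446 0.155     ]
0.2145618028344357
```

Call:
{"fn": "servo_tool", "kwargs": {"commands": [{"delta_pos": [0, 0, 0], "angular": [0, 0, -0.17]}, {"delta_pos": [0, 0, 0], "angular": [0, 0, -0.17]}, {"delta_pos": [0, 0, 0], "angular": [0, 0, -0.17]}, {"delta_pos": [0, 0, 10], "angular": [0, 0, 0]}, {"delta_pos": [0, 0, 15], "angular": [0, 0, 0]}, {"delta_pos": [0, 0, 15], "angular": [0, 0, 0]}, {"delta_pos": [0, 0, 0], "angular": [0, 0, 0]}, {"delta_pos": [0, 0, 0], "angular": [0, 0, 0]}, {"delta_pos": [0, 0, 0], "angular": [0, 0, 0]}, {"delta_pos": [0, 0, 0], "angular": [0, 0, 0]}]}}

```text
time: 24.4
tcp_pos: [0.5367, 0.1862, 0.2355]
tool_rot: [0.0, -0.373, 0.928, -0.0]
force: [-0.0, 0.2, -3.4]
finger_gap: 0.0149
grasp_force: 59.3
```

Run:
```python
from h import *
from rig import env
s=env.state();R,p=T(s);x=R.apply([1,0,0]);print(np.round(s['joint_pos'],3),p,R.apply([0,0,1]),np.arctan2(x[1],x[0])%6.283,s['force'])
print(togo(s,[.5328,.1874,.125],.246+np.pi/6+np.pi/2))
```

```text
[ 0.344  0.617 -1.206  1.642  0.595  1.303  1.37 ] [0.53667763 0.18615642 0.23551606] [ 6.27496945e-04  1.92198742e-04 -9.99999785e-01] 3.9063043044836427 [-0.02318742  0.15817635 -3.38059803]
[array([  2. ,   3.6, 110.5]), array([-0.   ,  0.001, -0.005])]
```

Call:
{"fn": "servo_tool", "kwargs": {"commands": [{"delta_pos": [2, 3.6, 10], "angular": [0, 0, 0]}, {"delta_pos": [0, 0, 15], "angular": [0, 0, 0]}, {"delta_pos": [0, 0, 15], "angular": [0, 0, 0]}, {"delta_pos": [0, 0, 15], "angular": [0, 0, 0]}, {"delta_pos": [0, 0, 15], "angular": [0, 0, 0]}, {"delta_pos": [0, 0, 15], "angular": [0, 0, 0]}, {"delta_pos": [0, 0, 15], "angular": [0, 0, 0]}, {"delta_pos": [0, 0, 6], "angular": [0, 0, 0]}, {"delta_pos": [0, 0, 0], "angular": [0, 0, 0]}, {"delta_pos": [0, 0, 0], "angular": [0, 0, 0]}]}}

```text
time: 25.65
tcp_pos: [0.5328, 0.1875, 0.1296]
tool_rot: [0.0, -0.373, 0.928, 0.0]
force: [0.4, -0.0, -4.2]
finger_gap: 0.0145
grasp_force: 59.2
```

Run:
```python
from h import *
from rig import env
s=env.state();R,p=T(s);x=R.apply([1,0,0]);print(np.round(s['joint_pos'],3),p,R.apply([0,0,1]),np.arctan2(x[1],x[0])%6.283,s['force'],s['wrist_torque'])
print(togo(s,[.5328,.1874,.125],.246+np.pi/6+np.pi/2))
```

```text
[ 0.293  0.711 -1.122  1.779  0.712  1.121  1.267] [0.53284196 0.1875301  0.12962048] [ 7.28829385e-04  4.70373684e-04 -9.99999624e-01] 3.9064962402551693 [ 0.43291243 -0.04430812 -4.15515647] [-0.03805472  0.03212574  0.03235473]
[array([ 0.1, -0.1,  4.6]), array([-0.   ,  0.001, -0.005])]
```

Call:
{"fn": "servo_tool", "kwargs": {"commands": [{"delta_pos": [0, 0, 3], "angular": [0, 0, -0.005]}, {"delta_pos": [0, 0, 2], "angular": [0, 0, 0]}, {"delta_pos": [0, 0, 2], "angular": [0, 0, 0]}, {"delta_pos": [0, 0, 2], "angular": [0, 0, 0]}, {"delta_pos": [0, 0, 2], "angular": [0, 0, 0]}, {"delta_pos": [0, 0, 1], "angular": [0, 0, 0]}, {"delta_pos": [0, 0, 1], "angular": [0, 0, 0]}, {"delta_pos": [0, 0, 0], "angular": [0, 0, 0]}, {"delta_pos": [0, 0, 0], "angular": [0, 0, 0]}, {"delta_pos": [0, 0, 0], "angular": [0, 0, 0]}]}}

```text
time: 26.9
tcp_pos: [0.5326, 0.1873, 0.1162]
tool_rot: [0.0, -0.376, 0.927, 0.0]
force: [-1.7, -0.7, 0.7]
finger_gap: 0.0151
grasp_force: 60.0
```

Call:
{"fn": "servo_tool", "kwargs": {"commands": [{"delta_pos": [0, 0, 1], "angular": [0, 0, 0]}, {"delta_pos": [0, 0, 1], "angular": [0, 0, 0]}, {"delta_pos": [0, 0, 1], "angular": [0, 0, 0]}, {"delta_pos": [0, 0, 1], "angular": [0, 0, 0]}, {"delta_pos": [0, 0, 0], "angular": [0, 0, 0]}, {"delta_pos": [0, 0, 0], "angular": [0, 0, 0]}, {"delta_pos": [0, 0, 0], "angular": [0, 0, 0]}, {"delta_pos": [0, 0, 0], "angular": [0, 0, 0]}, {"delta_pos": [0, 0, 0], "angular": [0, 0, 0]}, {"delta_pos": [0, 0, 0], "angular": [0, 0, 0]}]}}

```text
time: 28.15
tcp_pos: [0.5326, 0.1873, 0.1121]
tool_rot: [0.0, -0.376, 0.927, 0.0]
force: [-1.1, 0.0, 2.0]
finger_gap: 0.0145
grasp_force: 60.2
```

Call:
{"fn": "servo_tool", "kwargs": {"commands": [{"delta_pos": [0, 0, 1.5], "angular": [0, 0, 0]}, {"delta_pos": [0, 0, 1.5], "angular": [0, 0, 0]}, {"delta_pos": [0, 0, 1.5], "angular": [0, 0, 0]}, {"delta_pos": [0, 0, 1.5], "angular": [0, 0, 0]}, {"delta_pos": [0, 0, 1.5], "angular": [0, 0, 0]}, {"delta_pos": [0, 0, 1], "angular": [0, 0, 0]}, {"delta_pos": [0, 0, 0.5], "angular": [0, 0, 0]}, {"delta_pos": [0, 0, 0], "angular": [0, 0, 0]}, {"delta_pos": [0, 0, 0], "angular": [0, 0, 0]}, {"delta_pos": [0, 0, 0], "angular": [0, 0, 0]}]}}

```text
time: 29.4
tcp_pos: [0.5326, 0.1873, 0.1033]
tool_rot: [0.0, -0.376, 0.927, -0.0]
force: [-3.5, -0.5, 6.6]
finger_gap: 0.015
grasp_force: 60.7
```

Run:
```python
from h import *
from rig import env
s=env.state();R,p=T(s);x=R.apply([1,0,0]);print(np.round(s['joint_pos'],3),p,R.apply([0,0,1]),np.arctan2(x[1],x[0])%6.283,s['force'],s['wrist_torque'])
```

```text
[ 0.277  0.74  -1.096  1.804  0.747  1.081  1.244] [0.53258258 0.18733977 0.10329519] [ 2.31174385e-04  1.11143245e-05 -9.99999973e-01] 3.9116180355795014 [-3.46498022 -0.45087091  6.61791445] [-0.17931001  0.66260881 -0.04594877]
```

Pushed to about 14 mm with 6.6 N from the spring. Next I ease the small side load and turn clockwise.

Call:
{"fn": "servo_tool", "kwargs": {"commands": [{"delta_pos": [0.5, 0.5, 0], "angular": [0, 0, 0]}, {"delta_pos": [0, 0, 0], "angular": [0, 0, 0.12]}, {"delta_pos": [0, 0, 0], "angular": [0, 0, 0.12]}, {"delta_pos": [0, 0, 0], "angular": [0, 0, 0.12]}, {"delta_pos": [0, 0, 0], "angular": [0, 0, 0.12]}, {"delta_pos": [0, 0, 0], "angular": [0, 0, 0.12]}, {"delta_pos": [0, 0, 0], "angular": [0, 0, 0.12]}, {"delta_pos": [0, 0, 0], "angular": [0, 0, 0.12]}, {"delta_pos": [0, 0, 0], "angular": [0, 0, 0.12]}, {"delta_pos": [0, 0, 0], "angular": [0, 0, 0.08]}]}}

```text
time: 30.65
tcp_pos: [0.533, 0.1874, 0.1037]
tool_rot: [0.001, 0.136, 0.991, 0.0]
force: [0.9, -0.4, 5.4]
finger_gap: 0.0151
grasp_force: 60.7
```

Run:
```python
from h import *
from rig import env
s=env.state();R,p=T(s);x=R.apply([1,0,0]);print(np.round(s['joint_pos'],3),p,R.apply([0,0,1]),np.arctan2(x[1],x[0])%6.283,s['force'],s['wrist_torque'])
```

```text
[ 0.15   0.625 -0.852  1.814  0.568  0.963  0.353] [0.53295119 0.1873847  0.10366253] [ 2.15701084e-03  3.08273927e-04 -9.99997626e-01] 2.8684586773035945 [ 0.94707836 -0.40616117  5.38019917] [-0.21915089  0.00348878  0.10904727]
```

Call:
{"fn": "servo_tool", "kwargs": {"commands": [{"delta_pos": [0, 0, 0.3], "angular": [0, 0, 0.015]}, {"delta_pos": [0, 0, 0], "angular": [0, 0, 0.01]}, {"delta_pos": [0, 0, 0], "angular": [0, 0, 0.01]}, {"delta_pos": [0, 0, 0], "angular": [0, 0, 0]}, {"delta_pos": [0, 0, 0], "angular": [0, 0, 0]}, {"delta_pos": [0, 0, 0], "angular": [0, 0, 0]}, {"delta_pos": [0, 0, 0], "angular": [0, 0, 0]}, {"delta_pos": [0, 0, 0], "angular": [0, 0, 0]}, {"delta_pos": [0, 0, 0], "angular": [0, 0, 0]}, {"delta_pos": [0, 0, 0], "angular": [0, 0, 0]}]}}

```text
time: 31.9
tcp_pos: [0.5327, 0.1868, 0.1033]
tool_rot: [0.001, 0.152, 0.988, -0.0]
force: [-1.0, -2.7, 8.1]
finger_gap: 0.0147
grasp_force: 61.1
```

Run:
```python
from h import *
from rig import env
s=env.state();R,p=T(s);x=R.apply([1,0,0]);print(p,R.apply([0,0,1]),np.arctan2(x[1],x[0])%6.283,s['force'],s['wrist_torque'])
```

```text
[0.53268221 0.18682008 0.10331773] [ 1.61683478e-03 -6.90976820e-04 -9.99998454e-01] 2.836749094416026 [-1.04654617 -2.74303348  8.14127106] [-0.58215547  0.30317756  0.26288183]
```

Call:
{"fn": "servo_tool", "kwargs": {"commands": [{"delta_pos": [0, 0, 0], "angular": [0, 0, 0.01]}, {"delta_pos": [0, 0, 0], "angular": [0, 0, 0.01]}, {"delta_pos": [0, 0, 0], "angular": [0, 0, 0.01]}, {"delta_pos": [0, 0, 0], "angular": [0, 0, 0]}, {"delta_pos": [0, 0, 0], "angular": [0, 0, 0]}, {"delta_pos": [0, 0, 0], "angular": [0, 0, 0]}, {"delta_pos": [0, 0, 0], "angular": [0, 0, 0]}, {"delta_pos": [0, 0, 0], "angular": [0, 0, 0]}, {"delta_pos": [0, 0, 0], "angular": [0, 0, 0]}, {"delta_pos": [0, 0, 0], "angular": [0, 0, 0]}]}}

```text
time: 33.15
tcp_pos: [0.5326, 0.1866, 0.1033]
tool_rot: [0.001, 0.166, 0.986, -0.001]
force: [-0.6, -3.1, 10.1]
finger_gap: 0.0148
grasp_force: 63.1
```

Run:
```python
from h import *
from rig import env
s=env.state();R,p=T(s);x=R.apply([1,0,0]);print(p,R.apply([0,0,1]),np.arctan2(x[1],x[0])%6.283,s['force'],s['wrist_torque'])
```

```text
[0.53264627 0.18664969 0.10333483] [ 0.00185766 -0.00137374 -0.99999733] 2.8084029635872008 [-0.57174747 -3.10315607 10.12805731] [-0.76046128  0.32928099  1.1528155 ]
```

Call:
{"fn": "servo_tool", "kwargs": {"commands": [{"delta_pos": [0, 0, 0], "angular": [0, 0, -0.02]}, {"delta_pos": [0, 0, 0], "angular": [0, 0, -0.02]}, {"delta_pos": [0, 0, -1], "angular": [0, 0, 0]}, {"delta_pos": [0, 0, -1], "angular": [0, 0, 0]}, {"delta_pos": [0, 0, -1], "angular": [0, 0, 0]}, {"delta_pos": [0, 0, -1], "angular": [0, 0, 0]}, {"delta_pos": [0, 0, -1], "angular": [0, 0, 0]}, {"delta_pos": [0, 0, 0], "angular": [0, 0, 0]}, {"delta_pos": [0, 0, 0], "angular": [0, 0, 0]}, {"delta_pos": [0, 0, 0], "angular": [0, 0, 0]}]}}

```text
time: 34.4
tcp_pos: [0.5323, 0.187, 0.1078]
tool_rot: [0.0, 0.147, 0.989, -0.0]
force: [2.7, -2.4, 4.9]
finger_gap: 0.0147
grasp_force: 60.5
```

Run:
```python
from h import *
from rig import env
s=env.state();R,p=T(s);x=R.apply([1,0,0]);print(p,R.apply([0,0,1]),np.arctan2(x[1],x[0])%6.283,s['force'],s['wrist_torque'])
```

```text
[0.53225891 0.18696837 0.10783692] [ 5.77865235e-04 -2.43808338e-04 -9.99999803e-01] 2.8464605589548464 [ 2.68658121 -2.40812063  4.9076666 ] [-0.861439   -0.62319352  0.04662616]
```

Call:
{"fn": "servo_tool", "kwargs": {"commands": [{"delta_pos": [0, 0, -1], "angular": [0, 0, 0]}, {"delta_pos": [0, 0, -0.5], "angular": [0, 0, 0]}, {"delta_pos": [0, 0, 0], "angular": [0, 0, 0]}, {"delta_pos": [0, 0, 0], "angular": [0, 0, 0]}, {"delta_pos": [0, 0, 0], "angular": [0, 0, 0]}, {"delta_pos": [0, 0, 0], "angular": [0, 0, 0]}, {"delta_pos": [0, 0, 0], "angular": [0, 0, 0]}, {"delta_pos": [0, 0, 0], "angular": [0, 0, 0]}, {"delta_pos": [0, 0, 0], "angular": [0, 0, 0]}, {"delta_pos": [0, 0, 0], "angular": [0, 0, 0]}]}}

```text
time: 35.65
tcp_pos: [0.5321, 0.187, 0.1082]
tool_rot: [-0.0, 0.147, 0.989, 0.0]
force: [6.1, -1.0, -8.9]
finger_gap: 0.0148
grasp_force: 58.9
```

The pull-up test gives −8.9 N at 9 mm of gasket travel, so it is locked. I'll release and rise.

Call:
{"fn": "servo_tool", "kwargs": {"commands": [{"delta_pos": [0, 0, 1], "angular": [0, 0, 0]}, {"delta_pos": [0, 0, 0], "angular": [0, 0, 0]}, {"delta_pos": [0, 0, 0], "angular": [0, 0, 0]}, {"delta_pos": [0, 0, 0], "angular": [0, 0, 0]}, {"delta_pos": [0, 0, 0], "angular": [0, 0, 0]}, {"delta_pos": [0, 0, 0], "angular": [0, 0, 0]}, {"delta_pos": [0, 0, -10], "angular": [0, 0, 0]}, {"delta_pos": [0, 0, -20], "angular": [0, 0, 0]}, {"delta_pos": [0, 0, -25], "angular": [0, 0, 0]}, {"delta_pos": [0, 0, -25], "angular": [0, 0, 0]}], "gripper": -0.2}}

```text
time: 36.9
tcp_pos: [0.532, 0.1876, 0.1906]
tool_rot: [0.0, 0.147, 0.989, 0.0]
force: [0.3, 0.2, 0.1]
finger_gap: 0.0342
grasp_force: 0.0
```

Run:
```python
from h import *
from rig import env
s=env.state();R,p=T(s);x=R.apply([1,0,0]);print(np.round(s['joint_pos'],3),p,s['finger_gap'],s['force'])
t=env.get_image('wrist');cv2.imwrite('pics/c10.png',cv2.resize(np.clip(t['frame'].astype(int)*2,0,255).astype(np.uint8),None,fx=1.5,fy=1.5))
```

```text
[ 0.198  0.531 -0.914  1.721  0.462  1.12   0.42 ] [0.53201528 0.18757971 0.19062362] 0.03421616601992731 [0.27902143 0.24766357 0.06316887]
```

View pics/c10.png

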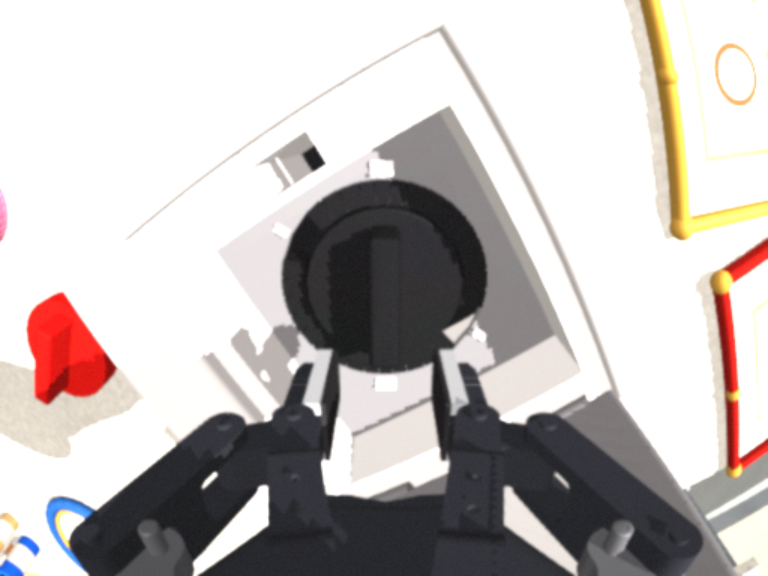

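The last picture shows the cartridge standing concentric in the seat ring, centred at (385,275), and the hand clear of it. Next I square the tool to the cleaner, rise, and go over behind the open lid.

Call:
{"fn": "servo_tool", "kwargs": {"commands": [{"delta_pos": [0, 0, -25], "angular": [0, 0, 0]}, {"delta_pos": [0, 0, -30], "angular": [0, 0, 0]}, {"delta_pos": [0, 0, -30], "angular": [0, 0, 0]}, {"delta_pos": [0, 0, -30], "angular": [0, 0, -0.13]}, {"delta_pos": [0, 0, -30], "angular": [0, 0, -0.14]}, {"delta_pos": [0, 0, -30], "angular": [0, 0, -0.13]}, {"delta_pos": [0, 0, -25], "angular": [0, 0, -0.14]}, {"delta_pos": [0, 0, 0], "angular": [0, 0, 0]}, {"delta_pos": [0, 0, 0], "angular": [0, 0, 0]}, {"delta_pos": [0, 0, 0], "angular": [0, 0, 0]}], "gripper": -1}}

```text
time: 38.2
tcp_pos: [0.5316, 0.1869, 0.3877]
tool_rot: [-0.0, -0.122, 0.993, -0.0]
force: [-0.5, 0.9, -0.3]
finger_gap: 0.0003
grasp_force: 0.0
```

```bash
cat >> h.py <<'E'
SE=np.array([.5327,.1872]);YAW=.246
def rel():
    from rig import env
    s=env.state();R,p=T(s);x=R.apply([1,0,0]);c,n=np.cos(YAW),np.sin(YAW)
    d=p[:2]-SE-.098*np.array([c,n])
    print('t',s['time'],'hinge-rel x,y,tipz-h [mm]',(1e3*np.array([d[0]*c+d[1]*n,-d[0]*n+d[1]*c,p[2]+.004-.155])).round(1),'yaw err',np.arctan2(x[1],x[0])%6.283-np.pi-YAW,'F',np.round(s['force'],1),'j',np.round(s['joint_pos'],2),'gap',s['finger_gap'])
E
python3 - <<'E'
from h import *
rel()
for th in np.linspace(1.66,0,14):
    d=np.array([-np.cos(th),np.sin(th)]);n=np.array([np.sin(th),np.cos(th)])
    print(round(th,2),(1e3*(.176*d+(.008+.011*np.sin(th))*n)).round(1))
E
```

```text
t 38.2 hinge-rel x,y,tipz-h [mm] [-99.2  -0.  236.7] yaw err -0.0021640189982981006 F [-0.5  0.9 -0.3] j [ 0.29  0.44 -1.11  1.39  0.4   1.54  1.03] gap 0.0003117452154383966
1.66 [ 34.6 173.6]
1.53 [ 12.2 176.6]
1.4 [-10.5 176.7]
1.28 [-33.2 173.8]
1.15 [-55.6 168. ]
1.02 [-77.1 159.2]
0.89 [-97.3 147.6]
0.77 [-116.   133.3]
0.64 [-132.7  116.6]
0.51 [-147.    97.7]
0.38 [-158.7   77. ]
0.26 [-167.6   54.9]
0.13 [-173.4   31.7]
0.0 [-176.    8.]
```

Call:
{"fn": "servo_tool", "kwargs": {"commands": [{"delta_pos": [-23, 0, 0], "angular": [0, 0, 0]}, {"delta_pos": [-23, 0, 0], "angular": [0, 0, 0]}, {"delta_pos": [-23, 0, 0], "angular": [0, 0, 0]}, {"delta_pos": [-23, 0, 0], "angular": [0, 0, 0]}, {"delta_pos": [-23, 0, 0], "angular": [0, 0, 0]}, {"delta_pos": [-23, 0, 0], "angular": [0, 0, 0]}, {"delta_pos": [-24, 0, 0], "angular": [0, 0, 0]}, {"delta_pos": [0, 0, 0], "angular": [0, 0, 0]}, {"delta_pos": [0, 0, 0], "angular": [0, 0, 0]}, {"delta_pos": [0, 0, 0], "angular": [0, 0, 0]}]}}

```text
time: 39.45
tcp_pos: [0.6885, 0.2264, 0.3887]
tool_rot: [0.0, -0.122, 0.992, -0.0]
force: [0.1, 0.0, -0.3]
finger_gap: 0.0001
grasp_force: 0.0
```

```bash
python3 -c "
from h import *
rel()"
```

```text
t 39.45 hinge-rel x,y,tipz-h [mm] [6.260e+01 1.000e-01 2.377e+02] yaw err -0.0008473451507708951 F [ 0.1  0.  -0.3] j [ 0.02  0.71 -0.98  0.93  0.58  1.74  1.09] gap 0.00013158040703381094
```

Call:
{"fn": "servo_tool", "kwargs": {"commands": [{"delta_pos": [0, 0, 13], "angular": [0, 0, 0]}, {"delta_pos": [0, 0, 17], "angular": [0, 0, 0]}, {"delta_pos": [0, 0, 17], "angular": [0, 0, 0]}, {"delta_pos": [0, 0, 16], "angular": [0, 0, 0]}, {"delta_pos": [10, 0, 0], "angular": [0, 0, 0]}, {"delta_pos": [10, 0, 0], "angular": [0, 0, 0]}, {"delta_pos": [10, 0, -1], "angular": [0, 0, 0]}, {"delta_pos": [10, 0, -1], "angular": [0, 0, 0]}, {"delta_pos": [10, 0, -1], "angular": [0, 0, 0]}, {"delta_pos": [0, 0, 0], "angular": [0, 0, 0]}]}}

```text
time: 40.7
tcp_pos: [0.64, 0.2143, 0.329]
tool_rot: [0.0, -0.122, 0.992, -0.0]
force: [2.5, 1.2, 1.2]
finger_gap: 0.0
grasp_force: 1.0
```

```bash
python3 -c "
from h import *
rel()"
```

```text
t 40.7 hinge-rel x,y,tipz-h [mm] [1.26e+01 1.00e-01 1.78e+02] yaw err -0.000809953908866845 F [2.5 1.2 1.2] j [ 0.13  0.65 -1.02  1.22  0.54  1.55  1.02] gap 3.055451209922279e-07
```

The fingers are pushing the lid (2.5 N). I'll follow the arc forward and down.

Call:
{"fn": "servo_tool", "kwargs": {"commands": [{"delta_pos": [12, 0, 0], "angular": [0, 0, 0]}, {"delta_pos": [12, 0, 1], "angular": [0, 0, 0]}, {"delta_pos": [12, 0, 2], "angular": [0, 0, 0]}, {"delta_pos": [11, 0, 2], "angular": [0, 0, 0]}, {"delta_pos": [11, 0, 3], "angular": [0, 0, 0]}, {"delta_pos": [11, 0, 3], "angular": [0, 0, 0]}, {"delta_pos": [11, 0, 4], "angular": [0, 0, 0]}, {"delta_pos": [10, 0, 4], "angular": [0, 0, 0]}, {"delta_pos": [10, 0, 5], "angular": [0, 0, 0]}, {"delta_pos": [10, 0, 6], "angular": [0, 0, 0]}]}}

```text
time: 41.95
tcp_pos: [0.5332, 0.1876, 0.2979]
tool_rot: [0.0, -0.122, 0.993, 0.0]
force: [0.8, 0.1, 0.7]
finger_gap: 0.0001
grasp_force: 0.4
```

```bash
python3 -c "
from h import *
rel()"
```

```text
t 41.95 hinge-rel x,y,tipz-h [mm] [-97.4   0.2 146.9] yaw err -0.0011646750200307032 F [0.8 0.1 0.7] j [ 0.3   0.5  -1.11  1.56  0.45  1.37  0.97] gap 0.00014166555706277513
```

Call:
{"fn": "servo_tool", "kwargs": {"commands": [{"delta_pos": [9, 0, 7], "angular": [0, 0, 0]}, {"delta_pos": [9, 0, 8], "angular": [0, 0, 0]}, {"delta_pos": [9, 0, 8], "angular": [0, 0, 0]}, {"delta_pos": [8, 0, 9], "angular": [0, 0, 0]}, {"delta_pos": [7, 0, 9], "angular": [0, 0, 0]}, {"delta_pos": [7, 0, 10], "angular": [0, 0, 0]}, {"delta_pos": [6, 0, 10], "angular": [0, 0, 0]}, {"delta_pos": [6, 0, 10], "angular": [0, 0, 0]}, {"delta_pos": [5, 0, 11], "angular": [0, 0, 0]}, {"delta_pos": [4, 0, 11], "angular": [0, 0, 0]}]}}

```text
time: 43.2
tcp_pos: [0.4656, 0.1707, 0.2046]
tool_rot: [-0.0, -0.122, 0.992, 0.0]
force: [0.5, -0.4, 0.2]
finger_gap: 0.0002
grasp_force: 0.4
```

```bash
python3 -c "
from h import *
rel()"
```

```text
t 43.2 hinge-rel x,y,tipz-h [mm] [-167.1    0.3   53.6] yaw err -0.0010379163156399862 F [ 0.5 -0.4  0.2] j [ 0.36  0.47 -1.12  1.85  0.47  1.12  0.89] gap 0.00021477627021605246
```

Call:
{"fn": "servo_tool", "kwargs": {"commands": [{"delta_pos": [3, 0, 11], "angular": [0, 0, 0]}, {"delta_pos": [3, 0, 11], "angular": [0, 0, 0]}, {"delta_pos": [2, 0, 10], "angular": [0, 0, 0]}, {"delta_pos": [1, 0, 8], "angular": [0, 0, 0]}, {"delta_pos": [1, 0, 5], "angular": [0, 0, 0]}, {"delta_pos": [0, 0, 3], "angular": [0, 0, 0]}, {"delta_pos": [0, 0, 2], "angular": [0, 0, 0]}, {"delta_pos": [0, 0, 1.5], "angular": [0, 0, 0]}, {"delta_pos": [0, 0, 1.5], "angular": [0, 0, 0]}, {"delta_pos": [0, 0, 0], "angular": [0, 0, 0]}]}}

```text
time: 44.45
tcp_pos: [0.4563, 0.1684, 0.1531]
tool_rot: [0.0, -0.122, 0.993, -0.0]
force: [-4.0, -2.2, 11.5]
finger_gap: 0.0001
grasp_force: 5.9
```

```bash
python3 -c "
from h import *
rel()"
```

```text
t 44.45 hinge-rel x,y,tipz-h [mm] [-176.7    0.4    2.1] yaw err -0.00109047815108676 F [-4.  -2.2 11.5] j [ 0.33  0.51 -1.07  1.94  0.54  1.01  0.82] gap 9.698162043796946e-05
```

Down to about the stop, with 11.5 N. I'll press 1 mm more to be sure, then lift straight off.

Call:
{"fn": "servo_tool", "kwargs": {"commands": [{"delta_pos": [0, 0, 1], "angular": [0, 0, 0]}, {"delta_pos": [0, 0, 0], "angular": [0, 0, 0]}, {"delta_pos": [0, 0, 0], "angular": [0, 0, 0]}, {"delta_pos": [0, 0, -3], "angular": [0, 0, 0]}, {"delta_pos": [0, 0, -4], "angular": [0, 0, 0]}, {"delta_pos": [0, 0, -6], "angular": [0, 0, 0]}, {"delta_pos": [0, 0, -12], "angular": [0, 0, 0]}, {"delta_pos": [0, 0, -20], "angular": [0, 0, 0]}, {"delta_pos": [0, 0, -30], "angular": [0, 0, 0]}, {"delta_pos": [0, 0, -20], "angular": [0, 0, 0]}]}}

```text
time: 45.7
tcp_pos: [0.4564, 0.1687, 0.2482]
tool_rot: [0.001, -0.122, 0.992, 0.0]
force: [0.2, -0.5, -0.3]
finger_gap: 0.0001
grasp_force: 0.0
```

Call:
{"fn": "servo_tool", "kwargs": {"commands": [{"delta_pos": [0, 0, 0], "angular": [0, 0, 0]}, {"delta_pos": [0, 0, 0], "angular": [0, 0, 0]}, {"delta_pos": [0, 0, 0], "angular": [0, 0, 0]}, {"delta_pos": [0, 0, 0], "angular": [0, 0, 0]}, {"delta_pos": [0, 0, 0], "angular": [0, 0, 0]}, {"delta_pos": [0, 0, 0], "angular": [0, 0, 0]}, {"delta_pos": [0, 0, 0], "angular": [0, 0, 0]}, {"delta_pos": [0, 0, 0], "angular": [0, 0, 0]}, {"delta_pos": [0, 0, 0], "angular": [0, 0, 0]}, {"delta_pos": [0, 0, 0], "angular": [0, 0, 0]}]}}

```text
time: 46.95
tcp_pos: [0.4562, 0.1683, 0.2463]
tool_rot: [-0.0, -0.122, 0.992, -0.0]
force: [0.2, 0.8, 0.1]
finger_gap: -0.0002
grasp_force: 0.0
```

Run:
```python
from h import *
from rig import env
rel()
a=pickle.load(open('d0.pkl','rb'));o=pickle.load(open('d4.pkl','rb'))[2]
t=env.get_image('top');d=env.get_image('side')
# lid region rear (behind lid hinge) and right half: compare to initial shut and to open
def df(x,y,r):return round(float(np.abs(x[r].astype(int)-y[r]).mean()),1)
r=np.s_[150:185,160:225]
print('top vs shut',df(t['frame'],a['top']['frame'],r),' open vs shut',df(o['frame'],a['top']['frame'],r))
r=np.s_[145:178,240:275]
print('side vs shut',df(d['frame'],a['side']['frame'],r))
```

```text
t 46.95 hinge-rel x,y,tipz-h [mm] [-176.8    0.3   95.3] yaw err -0.0010695200784263115 F [0.2 0.8 0.1] j [ 0.41  0.41 -1.16  1.81  0.41  1.19  0.94] gap -0.00017582764034810525
top vs shut 18.5  open vs shut 47.6
side vs shut 6.8
```

Run:
```python
from h import *
from rig import env
a=pickle.load(open('d0.pkl','rb'))['top']['frame'].astype(int);o=pickle.load(open('d4.pkl','rb'))[2]['frame'].astype(int)
t=env.get_image('top')['frame'].astype(int);s=env.get_image('side');cv2.imwrite('pics/f.png',t)
m=np.zeros(a.shape[:2],bool);m[145:250,155:250]=1;m&=np.abs(a-o).sum(2)>90
ds=np.abs(t-a).sum(2)[m];do=np.abs(t-o).sum(2)[m]
print(m.sum(),'closer to shut',(ds<do).mean(),'like shut<40',(ds<40).mean(),'like open<40',(do<40).mean())
print(env.state()['time'])
```

```text
2943 closer to shut 0.8596670064559973 like shut<40 0.15936119605844376 like open<40 0.046890927624872576
47.15[ WARN:0@1.360] global loadsave.cpp:1063 imwrite_ Unsupported depth image for selected encoder is fallbacked to CV_8U.
```

Call:
{"fn": "servo_tool", "kwargs": {"commands": [{"delta_pos": [10, -40, -5], "angular": [0, 0, 0]}, {"delta_pos": [0, -40, 0], "angular": [0, 0, 0]}, {"delta_pos": [0, -40, 0], "angular": [0, 0, 0]}, {"delta_pos": [0, -40, 0], "angular": [0, 0, 0]}, {"delta_pos": [0, -40, 0], "angular": [0, 0, 0]}, {"delta_pos": [0, -40, 0], "angular": [0, 0, 0]}, {"delta_pos": [0, -40, 0], "angular": [0, 0, 0]}, {"delta_pos": [0, 0, 0], "angular": [0, 0, 0]}, {"delta_pos": [0, 0, 0], "angular": [0, 0, 0]}, {"delta_pos": [0, 0, 0], "angular": [0, 0, 0]}]}}

```text
time: 48.4
tcp_pos: [0.5143, -0.1045, 0.2515]
tool_rot: [0.0, -0.123, 0.992, -0.0]
force: [-0.3, -0.3, -0.6]
finger_gap: 0.0004
grasp_force: 0.0
```

Run:
```python
from h import *
from rig import env
a=pickle.load(open('d0.pkl','rb'))['top']['frame'].astype(int);o=pickle.load(open('d4.pkl','rb'))[2]['frame'].astype(int)
t=env.get_image('top')['frame'].astype(int)
m=np.zeros(a.shape[:2],bool);m[145:250,155:250]=1;m&=np.abs(a-o).sum(2)>90
ds=np.abs(t-a).sum(2)[m];do=np.abs(t-o).sum(2)[m]
print(m.sum(),'closer to shut',(ds<do).mean(),'like shut<40',(ds<40).mean(),'like open<40',(do<40).mean())
s=env.state();print(s['time'],s['tcp_pos'],s['force'])
```

```text
2943 closer to shut 0.9945633707101597 like shut<40 0.6085626911314985 like open<40 0.0013591573224600749
48.45 [ 0.51434057 -0.10456002  0.25152509] [-0.32633753  0.32074044 -0.43030386]
```

The lid has stayed shut almost 3 s after I let go, so I'm handing the job in.

```bash
python3 -c "
from rig import env
print(env.job_done())"
```

```text
the job is handed in; nothing more can be done
None
```

I handed the job in at about 48 s: the cartridge is locked in the seat (it held against an upward pull), and the lid stayed shut after I let go. The hand-in gave no verdict, and I took no final measurement of the bottles, pot or tray.

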